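# Set up the fold-out rest for marking out

## Task

Set up the blue fold-out work rest for marking out: swing both of its yellow arms fully out towards the robot until each one clicks home, then lay the loose dark steel plate flat across the two arms. Also stand the paint marker upright in the grey tool pot, and leave the other things on the bench where they are.

Things in the scene. Friction and masses are not known exactly. Their poses are not given: they have to be found in the camera images.
- rest: Blue fixed work rest: beam 360 mm along its y, 30 mm deep (x), top at 56 mm. Origin on the bench under the beam's centre; -x faces the robot. Two yellow arms in front of it point outwards (+y, -y) when folded, along -x, 80 mm apart, when out: bars 120 mm long from the hinge axis, 16 wide, 18 thick, tops at 70 mm height. A grey ball-catch post, 50 mm high, stands under each arm's end place
- left_arm (a joint): Swing of the arm on the rest's +y side about its upright hinge: 0 = folded, pointing to the rest's +y; 1.571 = fully out, pointing to its -x (counter-clockwise from above). It stays where left (light friction, under 1 N at the knob) until a sprung ball catch resists from about 1.28 (up to 4 N at the knob); past about 1.50 it snaps home to the stop at 1.571 and stays
- right_arm (a joint): Swing of the arm on the rest's -y side: mirror image of left_arm, 0 = folded, pointing to the rest's -y; 1.571 = fully out, pointing to -x (turns clockwise seen from above). Same friction and catch
- left_knob (a point): Centre of the round black knob (20 mm across) on the left arm, 105 mm from the hinge axis, 95 mm above the bench; the black grip reaches from 82 to 108 mm height on a 12 mm stem from the arm's top face at 70 mm. It does not turn by itself on the arm
- right_knob (a point): The same on the right arm
- left_hinge (a point): Point on the left arm's upright hinge axis, at the height of the arm's top face (27 mm in front of the beam's centre line, 40 mm to its +y side)
- right_hinge (a point): The same for the right arm (40 mm to the -y side)
- rest_bed (a point): Point 70 mm above the bench midway between the swung-out arms, 80 mm in front (-x) of the beam's centre line and 53 mm in front of the hinge line: the middle of the plate's place; axes as the rest's
- plate: Loose dark steel plate, 35 mm wide (its x), 120 mm long (its y), 10 mm thick, lying flat; origin at the centre of its underside
- marker: Paint marker, white and yellow round barrel, 17 mm thick, 138 mm long along its y axis, lying on the bench; origin halfway along it, on the side that is its underside as it lies (8.5 mm off its long axis)
- pot: Grey round tool pot, fixed to the bench by a dark foot 90 x 90 x 4 mm; 66 mm outside, 60 mm inside, 78 mm high, inner floor 5 mm above the bench; origin at the centre of its underside. It stands to the left or to the right of the rest
- pot_mouth (a point): Centre of the pot's open mouth, 78 mm above the bench
- tape_measure: Yellow tape measure, bystander, 35 x 100 x 64 mm, origin at the centre of its underside; on the other side of the rest from the pot
- flap_disc: Red-brown flap disc, bystander, 122 mm across, 9 mm thick, lying flat
- try_square: Steel try square, bystander, 190 x 110 x 16 mm, lying flat

How it is judged:
By the outcome, as a careful person would: the job done as asked, in the order asked, and still so for the second after the job is handed in, with the robot touching nothing.
It also fails if it takes over 72 s, if anything falls off the work surface, if the arm or the gripper's body presses on something with over 40 N, if the wrist force passes 120 N, or if a joint passes its speed limit or range.

## Robot

A 6-joint arm with a two-finger parallel gripper is mounted at the origin on the work surface; the furniture and walls round the work are solid. World frame = base frame: x ahead of the robot, y to its left, z up, the work surface at z = 0. Lengths are in mm, angles in rad, forces in N, time in s.
With the tool pointing down it reaches from about 300 to 950 mm from the base axis. Payload 3.1 kg.
Tool frame: the origin (TCP) lies between the finger pads; the fingertips stand 25 mm ahead of it and the grasp point (between the pads) lies 6 mm ahead of it; z points along the fingers, y is the line along which they close (so a half turn about z gives the same grasp; the last joint's range is limited). The gripper opens to 85 mm and grips with 20 to 120 N. Pads are 22 mm wide; open, the fingers measure 114 mm over their backs; the gripper's body (76 mm by 85 mm) begins 54 mm behind the grasp point. The pads swing forward as they close: fully open they stand 13 mm farther back than shut.
Start: joints at [1.075, 0.308, 1.634, -0, 1.2, -0.07], TCP at [258.181, 569.188, 234.172] pointing down, gripper open.
Joint ranges: [-3.06, 3.06], [-0.79, 1.96], [0.05, 2.63], [-1.19, 4.34], [0.05, 2.64], [-2.94, 2.94]. Speed limits (rad/s): [2.79, 2.79, 3.14, 3.14, 3.14, 3.14].

## Interface

Orientations are given as [roll, pitch, yaw] about the fixed x, y, z axes, in that order (R = Rz(yaw) Ry(pitch) Rx(roll)).
In Python, from rig import robot gives the robot as it stands.
- The arm moves only by the shell command python3 steer.py 'ROWS' [FORCE]. ROWS is one flat JSON list of numbers that holds 1 to 5 rows one after another, with no inner brackets; each row has 5 numbers: the opening from 0.0 (shut) to 1.0 (fully open), then dx, dy, dz in units of 100 mm, then a turn about the tool's z in units of 0.25 rad; each row is the pose to reach, as a shift and turn from the pose commanded when the command began, along the tool's axes at that moment; what a row does not reach only later rows make up. A row lasts 1/10 s, in which the tool goes at most 50 mm and 0.15 rad, less where a joint would pass 70% of its speed; a pose out of reach is approached as far as the arm can. The fingers move at their own pace and stop on an object; FORCE is the grip in N (left out, the last holds). Time passes only in rows, so rows that do not move let the fingers close. It prints the time, the measured TCP pose, the force, the opening and the grip force at its end. Input that does not fit is refused with a message, and nothing moves.
- robot.sense(): the state, without advancing time (a new reading comes with each control period).
- robot.camera(name): name is "scene" or "top"; returns a dict with "color" (480x640x3 uint8, blue, green, red), "mtx" (3x3 intrinsics, pixels), "R" (3x3) and "t" (3): a world point X has camera coordinates R X + t. Camera axes: x right, y down, z forward; pixel columns grow to the right and rows downward; lengths in mm; the calibration is good to about 2 mm. A picture is of the moment at which its call begins. There is no depth.
- robot.close_job(): hands the job in; it is judged then, once.
The state is a dict: "time_s": time; "joints": joint angles; "joint_velocities": joint speeds; "joint_efforts": joint torques, N m; "eef_pos": TCP position; "tool_rot": TCP orientation; "ft_force": force on the tool from outside, world axes, zero at the start; "ft_torque": the same for the moment, N m; "grip_width": opening from 0.0 (shut) to 1.0 (fully open); "grasp_force": force on a finger pad.
Only numpy, scipy, OpenCV 4.12 (cv2) and the standard library are available. Lean on these libraries where they do the work, as an engineer would, in place of code of your own. Each camera call takes 0.05 s, during which the arm holds its last target. There are 200 camera calls.

## Working session

There is one attempt and no reset: what is moved stays moved. The work goes in short steps, Python scripts to look and compute and a shell command to move; the robot and the scene stay as the last step left them, time stands still between calls to the robot, and variables do not carry over. Pictures are saved under pics/ and viewed, at most 10 in all, crops included, and the job is handed in when it is done.

```bash
ls; mkdir -p pics; python3 - <<'E'
from rig import robot
import cv2,numpy as np
for n in("scene","top"):
    c=robot.camera(n); cv2.imwrite(f"pics/{n}0.png",c["color"])
    np.savez(f"{n}0.npz",**c); print(n,c["mtx"].tolist(),(-c["R"].T@c["t"]).round(), c["R"][2].round(2))
s=robot.sense();print(s["time_s"],s["eef_pos"],s["tool_rot"],s["grip_width"])
E
```

```text
pics
rig.py
steer.py
scene [[442.4137348685837, 0.0, 318.47357381877083], [0.0, 442.4137348685837, 239.38075721237544], [0.0, 0.0, 1.0]] [-133. -476.  884.] [ 0.57  0.37 -0.74]
top [[523.4077786308494, 0.0, 318.97627858772273], [0.0, 523.4077786308494, 244.030703229576], [0.0, 0.0, 1.0]] [ 386.  -70. 1407.] [ 0.07  0.   -1.  ]
0.1 [257.80962645 568.48164303 232.99394162] [-3.13934313e+00 -1.44633079e-04  2.71577050e+00] 1.0006365319656776
```

View pics/scene0.png

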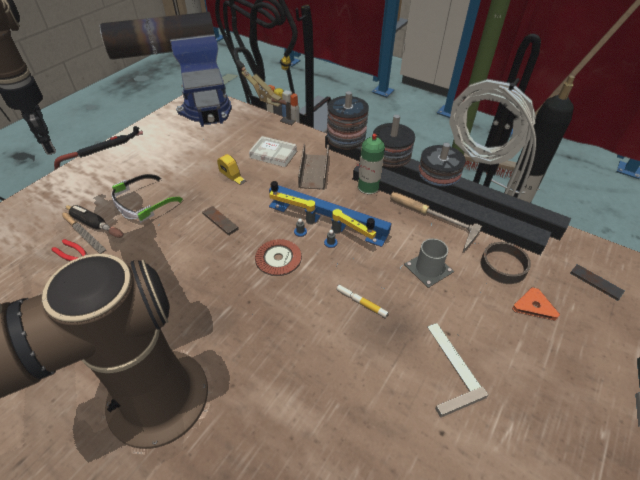

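View pics/top0.png

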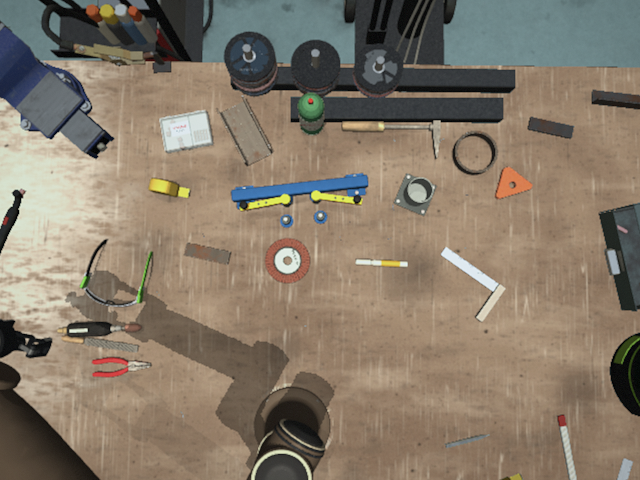

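The scene shows the rest (scene ~(330,215), top ~(300,190)), the pot at top (418,192), the marker at top (382,263), and plate candidates at top (207,253) and (550,127). I'll look closer at these.

```bash
cat > h.py <<'E'
import numpy as np,cv2
from rig import robot
def load(n,k=0): return dict(np.load(f"{n}{k}.npz"))
def snap(n,k):
    c=robot.camera(n); np.savez(f"{n}{k}.npz",**c); return c
def ray(c,p):
    d=c["R"].T@np.linalg.inv(c["mtx"])@np.array([p[0],p[1],1.]); return -c["R"].T@c["t"],d
def plane(c,p,z):
    o,d=ray(c,p); return o+d*(z-o[2])/d[2]
def tri(c1,p1,c2,p2):
    o1,d1=ray(c1,p1);o2,d2=ray(c2,p2)
    s=np.linalg.lstsq(np.c_[d1,-d2],o2-o1,rcond=None)[0]
    a,b=o1+s[0]*d1,o2+s[1]*d2
    return (a+b)/2,np.linalg.norm(a-b)
def proj(c,X):
    q=c["mtx"]@(c["R"]@np.asarray(X,float)+c["t"]); return q[:2]/q[2]
E
python3 - <<'E'
from h import *
T=load("top")["color"];S=load("scene")["color"]
f=lambda I,x,y,w,h,a,b:cv2.resize(I[y:y+h,x:x+w],(a,b),interpolation=cv2.INTER_CUBIC)
m=np.vstack([f(T,170,165,290,110,800,303),np.hstack([f(S,190,170,270,160,500,296),f(T,520,80,120,70,300,296)])])
cv2.imwrite("pics/m1.png",m)
t=load("top")
for n,p in dict(plateA=(207,253),plateB=(550,127),pot=(418,190),knL=(243,206),knR=(357,200),marker=(382,263),square=(480,280)).items(): print(n,plane(t,p,10).round())
E
```

```text
plateA [451. 233.  10.]
plateB [ 805. -689.   10.]
pot [ 628. -331.   10.]
knL [579. 139.  10.]
knR [ 599. -167.   10.]
marker [ 430. -235.   10.]
square [ 388. -496.   10.]
```

View pics/m1.png

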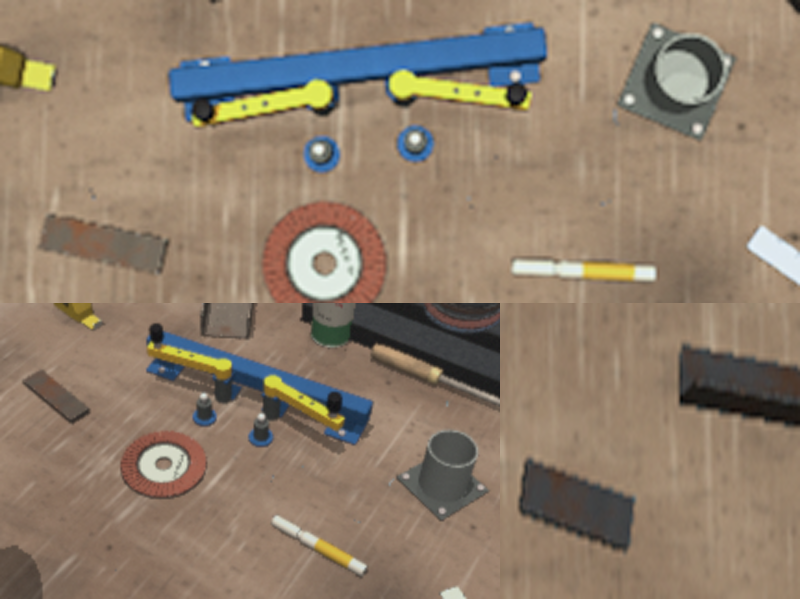

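Plate A (top (207,253)) is the one in reach, and plate B is not. The arms are near folded, with the knobs at the outer ends. Next I'll measure by masks.

```bash
cat > meas.py <<'E'
from h import *
def comps(c,roi,lo,hi,amin=15):
    x,y,w,h=roi; H=cv2.cvtColor(c["color"][y:y+h,x:x+w],cv2.COLOR_BGR2HSV)
    m=cv2.inRange(H,np.array(lo),np.array(hi))
    cs,_=cv2.findContours(m,cv2.RETR_EXTERNAL,cv2.CHAIN_APPROX_NONE,offset=(x,y))
    return sorted([k for k in cs if cv2.contourArea(k)>=amin],key=lambda k:-cv2.contourArea(k))
def show(name,cs):
    for k in cs[:4]:
        M=cv2.moments(k); r=cv2.minAreaRect(k)
        print(name,int(M["m00"]),np.round([M["m10"]/M["m00"],M["m01"]/M["m00"]],1),"rect",np.round(r[0],1),np.round(r[1],1),round(r[2],1),"box",cv2.boxPoints(r).round(1).tolist())
E
python3 - <<'E'
from meas import *
t=load("top");s=load("scene")
show("T knob",comps(t,(230,190,140,25),(0,0,0),(180,255,45),8))
show("S knob",comps(s,(262,176,130,60),(0,0,0),(180,255,45),8))
show("T yel",comps(t,(230,185,140,30),(22,150,120),(35,255,255)))
show("S yel",comps(s,(262,180,130,60),(22,150,120),(35,255,255)))
show("T blue",comps(t,(225,165,150,70),(100,120,60),(125,255,255)))
show("S blue",comps(s,(255,170,150,90),(100,120,60),(125,255,255)))
show("T mark yel",comps(t,(350,250,65,25),(18,120,120),(35,255,255)))
show("T mark",comps(t,(350,250,65,25),(0,0,185),(180,70,255)))
show("S mark yel",comps(s,(330,280,65,40),(18,120,120),(35,255,255)))
show("S mark",comps(s,(330,280,65,40),(0,0,185),(180,70,255)))
I=t["color"][240:268,180:236];print(cv2.cvtColor(I,cv2.COLOR_BGR2HSV)[12,::3].tolist())
I=s["color"][205:238,200:242];print(cv2.cvtColor(I,cv2.COLOR_BGR2HSV)[15,::3].tolist())
f=lambda I,x,y,w,h,a,b:cv2.resize(I[y:y+h,x:x+w],(a,b),interpolation=cv2.INTER_NEAREST)
T,S=t["color"],s["color"]
m=np.vstack([np.hstack([f(T,180,235,56,42,400,300),f(S,195,200,56,42,400,300)]),np.hstack([f(T,390,168,56,42,400,300),f(S,400,236,64,48,400,300)])])
cv2.imwrite("pics/m2.png",m)
E
```

```text
T knob 28 [356.6 198.7] rect [357. 199.] [6. 6.] 90.0 box [[354.0, 196.0], [360.0, 196.0], [360.0, 202.0], [354.0, 202.0]]
S knob 96 [384.9 187.1] rect [385. 187.] [14.7  8.7] 20.6 box [[376.6000061035156, 188.5], [379.6000061035156, 180.39999389648438], [393.3999938964844, 185.5], [390.3999938964844, 193.60000610351562]]
S knob 48 [370.1 223.7] rect [369.5 223.5] [9. 7.] 90.0 box [[366.0, 219.0], [373.0, 219.0], [373.0, 228.0], [366.0, 228.0]]
S knob 35 [274.  186.2] rect [274.  186.4] [9.  5.6] 76.0 box [[270.20001220703125, 182.6999969482422], [275.6000061035156, 181.39999389648438], [277.79998779296875, 190.10000610351562], [272.3999938964844, 191.39999389648438]]
S knob 12 [355.7 177.5] rect [355.5 177.5] [3. 5.] 90.0 box [[353.0, 176.0], [358.0, 176.0], [358.0, 179.0], [353.0, 179.0]]
T yel 232 [269.9 201.6] rect [268.3 201.4] [ 8.6 42.2] 81.6 box [[246.8000030517578, 200.1999969482422], [288.6000061035156, 194.0], [289.79998779296875, 202.60000610351562], [248.10000610351562, 208.6999969482422]]
T yel 228 [330.9 197.4] rect [333.  196.9] [42.8  9.2] 4.6 box [[311.3999938964844
[... 2590 characters left out ...]
1.2] rect [382.6 311.3] [8.5 4.5] 26.6 box [[377.79998779296875, 311.3999938964844], [379.79998779296875, 307.3999938964844], [387.3999938964844, 311.20001220703125], [385.3999938964844, 315.20001220703125]]
[[15, 60, 178], [16, 68, 177], [12, 76, 117], [18, 49, 115], [18, 49, 114], [15, 68, 120], [12, 94, 128], [13, 94, 130], [13, 92, 130], [14, 79, 126], [14, 68, 123], [18, 50, 113], [18, 51, 111], [18, 49, 115], [18, 49, 120], [15, 52, 117], [17, 51, 124], [15, 79, 120], [14, 77, 152]]
[[14, 68, 157], [14, 68, 162], [14, 72, 152], [13, 69, 144], [11, 75, 75], [10, 83, 108], [9, 89, 109], [11, 68, 102], [14, 52, 99], [15, 48, 95], [14, 66, 119], [13, 74, 152], [13, 75, 143], [12, 72, 138]]
```

View pics/m2.png

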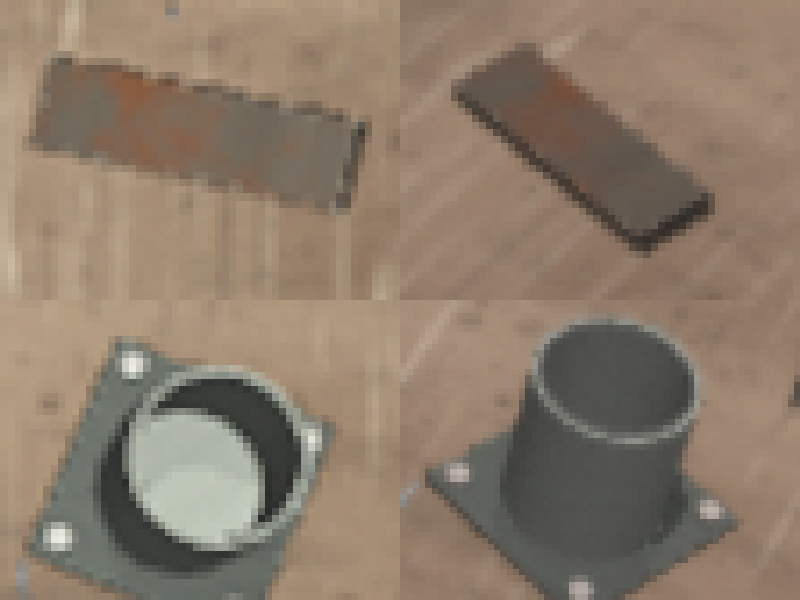

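The crops give the plate corners, the pot mouth (top ≈(420,189.6), scene ≈(434,248.3)), and the hinges, balls and knobs from the earlier montage. Next I'll triangulate them.

```bash
python3 - <<'E'
from meas import *
t=load("top");s=load("scene")
P=dict(
 pc1=((186.9,242.9),(212.7,205.8)),pc2=((183.7,254.8),(202.2,212.5)),pc3=((229.0,251.8),(237.9,227.5)),pc4=((227.8,263.9),(228.2,233.1)),
 pot=((419.9,189.6),(433.9,248.3)), kL=((243.1,204),(274,186.2)),kR=((356.6,198.7),(370.1,223.7)),
 hL=((284.8,198.6),(309.4,206.2)),hR=((315.2,196),(336.9,214.9)),
 bL=((285.5,219.2),(300.2,220.3)),bR=((319.9,215.2),(331,232.1)),
 mY=((390.1,263.1),(369.5,304.4)),mW=((368.4,262),(348.9,292.3)),mE=((403.4,264),(382.3,311.2)))
Q={}
for n,(a,b) in P.items():
    X,e=tri(t,a,s,b); Q[n]=X; print(n,X.round(1),"gap",round(e,1))
z=dict(pc=10,pot=78,kL=108,kR=108,hL=70,hR=70,bL=50,bR=50,mY=8.5,mW=8.5,mE=8.5)
for n,(a,b) in P.items():
    h=z.get(n,10); A=plane(t,a,h);B=plane(s,b,95 if n[0]=='k' else h); print(n,"topplane",A[:2].round(1),"sceneplane",B[:2].round(1))
for a,b in (("hL","hR"),("bL","bR"),("hL","kL"),("hR","kR"),("pc1","pc2"),("pc1","pc3"),("pc2","pc4")): 
    d=(Q[a]-Q[b])[:2];print(a,b,round(np.linalg.norm(d),1),"ang",round(np.degrees(np.arctan2(*d[::-1])),1))
E
```

```text
pc1 [479.  286.8   7. ] gap 2.8
pc2 [446.5 296.9   1. ] gap 0.5
pc3 [456.8 174.3   1.1] gap 2.7
pc4 [423.  176.9   6.8] gap 0.3
pot [ 617.7 -323.8   77. ] gap 0.3
kL [572.7 127.3  90.6] gap 1.3
kR [ 589.7 -160.6   93.5] gap 0.4
hL [593.3  24.7  53.7] gap 1.8
hR [601.5 -56.1  57.6] gap 2.0
bL [541.4  21.3  44.2] gap 1.5
bR [553.4 -68.7  40.6] gap 1.6
mY [ 430.2 -256.4   11.3] gap 0.7
mW [ 432.4 -198.5   12.6] gap 0.6
mE [ 428.  -291.2   14.6] gap 0.9
pc1 topplane [477.9 287.1] sceneplane [477.8 283.1]
pc2 topplane [445.9 294.7] sceneplane [440.7 288.8]
pc3 topplane [455.4 173.8] sceneplane [451.6 166.6]
pc4 topplane [423.  176.2] sceneplane [420.9 174.7]
pot topplane [ 617.4 -323.5] sceneplane [ 616.8 -324.1]
kL topplane [570.6 124.2] sceneplane [568.4 124.5]
kR topplane [ 587.3 -159.5] sceneplane [ 588.4 -161.4]
hL topplane [591.3  22.8] sceneplane [578.4  15.5]
hR topplane [599.  -55.4] sceneplane [591.1 -63.2]
bL topplane [540.3  21.5] sceneplane [537.2  17.2]
bR topplane [551.8 -68.1] sceneplane [546.3 -73.9]
mY topplane [ 430.4 -257.1] sceneplane [ 431.8 -255.4]
mW topplane [ 432.7 -199.1] sceneplane [ 434.8 -196.9]
mE topplane [ 428.5 -292.6] sceneplane [ 431.7 -289.6]
hL hR 81.2 ang 95.8
bL bR 90.8 ang 97.6
hL kL 104.7 ang -78.7
hR kR 105.2 ang 83.5
pc1 pc2 34.1 ang -17.2
pc1 pc3 114.7 ang 78.8
pc2 pc4 122.2 ang 78.9
```

```bash
cat > go.py <<'E'
# python3 go.py x y z yawdeg ... : shifts in the present tool axes to each target
import sys,numpy as np
from rig import robot
from scipy.spatial.transform import Rotation as Ro
s=robot.sense();R=Ro.from_euler("xyz",s["tool_rot"]).as_matrix();p=np.array(s["eef_pos"])
print("t",round(s["time_s"],2),"pos",p.round(1),"yaw",round(np.degrees(s["tool_rot"][2]),1),"F",np.round(s["ft_force"],1),"w",round(s["grip_width"],3),"g",round(s["grasp_force"],1),"j6",round(s["joints"][5],2))
a=list(map(float,sys.argv[1:]))
for i in range(0,len(a),4):
    d=R.T@(np.array(a[i:i+3])-p); t=-(np.radians(a[i+3])-s["tool_rot"][2]); t=(t+np.pi)%(2*np.pi)-np.pi
    print(a[i:i+4],"->",d.round(1),"turn",round(t,3))
E
python3 go.py 571 124.5 180 101.5
```

```text
t 0.1 pos [257.8 568.5 233. ] yaw 155.6 F [ 0.1 -0.4 -0.9] w 1.001 g 0.0 j6 -0.07
[571.0, 124.5, 180.0, 101.5] -> [-468.6 -274.8   53.5] turn 0.944
```

Units first: shifts go in units of 100 mm and turns go in units of 0.25 rad. So -213 mm is -2.13, -170 mm is -1.7, 0.5 rad is 2.

```bash
python3 steer.py '[0.5, -0.43, -0.25, 0.05, 0.4, 0.5, -0.85, -0.5, 0.1, 0.8, 0.5, -1.28, -0.75, 0.15, 1.2, 0.5, -1.7, -1, 0.2, 1.6, 0.5, -2.13, -1.25, 0.24, 2]' 20; python3 go.py 571 124.5 180 101.5
```

```text
time_s: 0.6
eef_pos: [400.8, 365.5, 209.4]
tool_rot: [-3.141, 0.0, 2.212]
ft_force: [0.4, -0.5, -0.2]
grip_width: 0.501
grasp_force: 0.0
t 0.6 pos [400.8 365.5 209.4] yaw 126.8 F [ 0.4 -0.5 -0.2] w 0.501 g 0.0 j6 0.02
[571.0, 124.5, 180.0, 101.5] -> [-294.9   -7.8   29.5] turn 0.441
```

To row units: -245 mm is -2.45, -200 mm is -2, 0.44 rad is 1.76.

```bash
python3 steer.py '[0.5, -0.5, -0.01, 0.05, 0.4, 0.5, -1, -0.02, 0.1, 0.8, 0.5, -1.5, -0.04, 0.15, 1.2, 0.5, -2, -0.05, 0.2, 1.6, 0.5, -2.45, -0.06, 0.25, 1.76]'; python3 steer.py '[0.5, -0.5, -0.02, 0.04, 0, 0.5, -0.5, -0.02, 0.04, 0, 0.5, -0.5, -0.02, 0.04, 0]'; python3 go.py 571 124.5 103 101.5
```

```text
time_s: 1.1
eef_pos: [543.7, 165.8, 184.7]
tool_rot: [-3.141, 0.0, 1.773]
ft_force: [0.4, -0.4, -0.4]
grip_width: 0.502
grasp_force: 0.0
time_s: 1.4
eef_pos: [550.9, 117.4, 180.4]
tool_rot: [-3.14, -0.001, 1.773]
ft_force: [-0.5, 0.5, -0.4]
grip_width: 0.497
grasp_force: 0.0
t 1.4 pos [550.9 117.4 180.4] yaw 101.6 F [-0.5  0.5 -0.4] w 0.497 g 0.0 j6 -0.07
[571.0, 124.5, 103.0, 101.5] -> [ 2.9 21.3 77.4] turn 0.001
```

To row units: 77 mm is 0.77, 30 mm is 0.3.

```bash
python3 steer.py '[0.5, 0.03, 0.21, 0.3, 0, 0.5, 0.03, 0.21, 0.77, 0, 0.5, 0.03, 0.21, 0.77, 0]'; python3 go.py 571 124.5 103 101.5; python3 steer.py '[0.1, 0, 0, 0, 0, 0.1, 0, 0, 0, 0, 0.1, 0, 0, 0, 0, 0.1, 0, 0, 0, 0, 0.1, 0, 0, 0, 0]' 20;python3 go.py
python3 - <<'E'
from meas import *
T=snap("top",1)["color"];S=snap("scene",1)["color"]
f=lambda I,x,y,w,h,a,b:cv2.resize(I[y:y+h,x:x+w],(a,b))
cv2.imwrite("pics/g1.png",np.hstack([f(T,200,150,120,90,400,300),f(S,230,130,120,90,400,300)]))
E
```

```text
time_s: 1.7
eef_pos: [564.9, 126.8, 97.7]
tool_rot: [-3.128, -0.001, 1.778]
ft_force: [-1.6, -0.9, -1.2]
grip_width: 0.496
grasp_force: 0.0
t 1.7 pos [564.9 126.8  97.7] yaw 101.9 F [-1.6 -0.9 -1.2] w 0.496 g 0.0 j6 -0.06
[571.0, 124.5, 103.0, 101.5] -> [-3.5  5.4 -5.4] turn 0.006
time_s: 2.2
eef_pos: [571.7, 127.1, 105.6]
tool_rot: [3.139, -0.002, 1.775]
ft_force: [-2.0, 5.6, -0.4]
grip_width: 0.212
grasp_force: 20.2
t 2.2 pos [571.7 127.1 105.6] yaw 101.7 F [-2.   5.6 -0.4] w 0.212 g 20.2 j6 -0.06
```

View pics/g1.png

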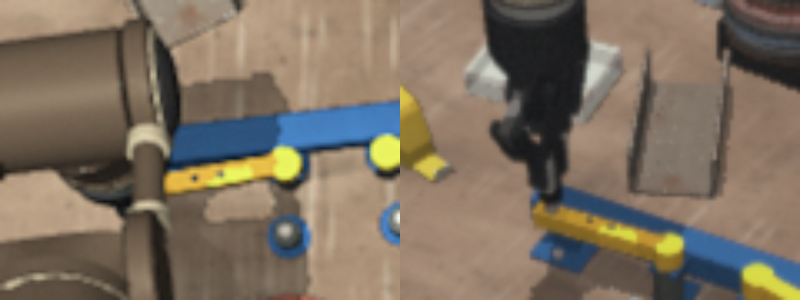

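The pads hold the left knob (scene crop: gripper at the arm's outer end). Now swing it along the arc.

```bash
python3 steer.py '[0.1, -0.01, -0.147, 0, -0.56, 0.1, -0.041, -0.29, 0, -1.12, 0.1, -0.091, -0.428, 0, -1.68, 0.1, -0.16, -0.558, 0, -2.24, 0.1, -0.247, -0.676, 0, -2.8]' >/dev/null; python3 steer.py '[0.1, 0, 0, 0, 0, 0.1, 0, 0, 0, 0]' > /dev/null
python3 go.py 486.9 12 104 185.9; python3 - <<'E'
import numpy as np
from rig import robot
s=robot.sense();d=s["eef_pos"][:2]-np.array([591.3,22.8]);print(np.linalg.norm(d),np.degrees(np.arctan2(d[1],d[0])))
E
```

```text
t 3.0 pos [508.5  88.4 105.4] yaw 141.8 F [-5.2  5.3  3.7] w 0.213 g 21.2 j6 -0.82
[486.9, 12.0, 104.0, 185.9] -> [-30.2 -73.4   1.4] turn -0.769
105.58405611166629 141.62116619166932
```

To row units: -67.6 mm is -0.676, -55.8 mm is -0.558, -0.7 rad is -2.8.

```bash
python3 steer.py '[0.1, -0.01, -0.147, 0, -0.56, 0.1, -0.041, -0.29, 0, -1.12, 0.1, -0.091, -0.428, 0, -1.68, 0.1, -0.16, -0.558, 0, -2.24, 0.1, -0.247, -0.676, 0, -2.8]' >/dev/null; python3 steer.py '[0.1, 0, 0, 0, 0, 0.1, 0, 0, 0, 0]' > /dev/null
python3 go.py 486.9 12 104 185.9; python3 steer.py '[0.1, -0.001, -0.04, 0, -0.16, 0.1, -0.003, -0.08, 0, -0.28, 0.1, -0.003, -0.08, 0, -0.28, 0.1, -0.003, -0.08, 0, -0.28]' > /dev/null; python3 go.py 486.9 12 104 185.9
```

```text
t 3.7 pos [486.8  18.9 105.3] yaw -178.2 F [-5.2  0.7  8.4] w 0.214 g 21.6 j6 -1.65
[486.9, 12.0, 104.0, 185.9] -> [ 0.1 -6.9  1.3] turn -0.072
t 4.1 pos [487.5  11.4 105.3] yaw -174.2 F [-6.1  0.8  7.4] w 0.211 g 21.6 j6 -1.74
[486.9, 12.0, 104.0, 185.9] -> [0.5 0.7 1.3] turn -0.001
```

To row units: -2 mm is -0.02, -0.02 rad is -0.08.

```bash
python3 steer.py '[0.1, 0, -0.02, 0, -0.08, 0.1, 0, -0.02, 0, -0.08, 0.1, 0, -0.02, 0, -0.08]' > /dev/null; python3 go.py;python3 steer.py '[0.1, 0, -0.02, 0, -0.08, 0.1, 0, -0.02, 0, -0.08, 0.1, 0, -0.02, 0, -0.08]' > /dev/null; python3 go.py 
python3 steer.py '[0.5, 0, 0, 0, 0, 0.5, 0, 0, 0, 0, 0.5, 0, 0, -0.4, 0, 0.5, 0, 0, -0.85, 0, 0.5, 0, 0, -0.85, 0]' >/dev/null; python3 go.py 588 -160.5 104 83.6
```

```text
t 4.4 pos [487.5  11.2 105.3] yaw -173.1 F [-6.1  6.6  7.6] w 0.209 g 21.7 j6 -1.76
t 4.7 pos [487.5  11.  105.3] yaw -172.1 F [-6.2 12.   8.6] w 0.212 g 21.8 j6 -1.78
t 5.2 pos [495.    6.5 196.3] yaw -171.8 F [ 1.4 -0.7 -0.2] w 0.503 g 0.0 j6 -1.79
[588.0, -160.5, 104.0, 83.6] -> [ -66.9 -178.1   94.1] turn 1.825
```

```bash
python3 steer.py '[0.5, -0.15, -0.36, 0, 0.6, 0.5, -0.3, -0.72, 0, 1.2, 0.5, -0.45, -1.1, 0, 1.8, 0.5, -0.6, -1.5, 0, 2.4, 0.5, -0.66, -1.78, 0, 3]'>/dev/null; python3 steer.py '[0.5, 0, 0, 0, 0.6, 0.5, 0, 0, 0, 1.2, 0.5, 0, 0, 0, 1.8, 0.5, 0, 0, 0, 2.4, 0.5, 0, 0, 0, 3]'>/dev/null;python3 steer.py '[0.5, 0, 0, 0, 0.6, 0.5, 0, 0, 0, 1.2, 0.5, 0, 0, 0, 1.32, 0.5, 0, 0, 0, 1.32]' >/dev/null; python3 go.py 588 -160.5 104 83.6
```

```text
t 6.6 pos [ 579.8 -159.6  189. ] yaw 83.5 F [-1.1  0.1 -0.4] w 0.501 g 0.0 j6 -0.23
[588.0, -160.5, 104.0, 83.6] -> [ 0.1  8.2 85. ] turn -0.002
```

To row units: 85 mm is 0.85, 75 mm is 0.75.

```bash
python3 steer.py '[0.5, 0, 0.08, 0.3, 0, 0.5, 0, 0.08, 0.75, 0, 0.5, 0, 0.08, 0.85, 0, 0.5, 0, 0.08, 0.85, 0, 0.5, 0, 0.08, 0.85, 0]' >/dev/null; python3 go.py 588 -160.5 104 83.6; python3 steer.py '[0.1, 0, 0, 0, 0, 0.1, 0, 0, 0, 0, 0.1, 0, 0, 0, 0, 0.1, 0, 0, 0, 0, 0.1, 0, 0, 0, 0]' 20 >/dev/null;python3 go.py; python3 - <<'E'
import numpy as np
from rig import robot
s=robot.sense();d=s["eef_pos"][:2]-np.array([599,-55.4]);print(np.linalg.norm(d),np.degrees(np.arctan2(d[1],d[0])))
E
```

```text
t 7.1 pos [ 588.5 -160.5  105.3] yaw 83.4 F [ 0.1  0.3 -0. ] w 0.502 g 0.0 j6 -0.22
[588.0, -160.5, 104.0, 83.6] -> [-0.1 -0.5  1.3] turn -0.003
t 7.6 pos [ 589.3 -160.7  106.6] yaw 83.4 F [-1.1  0.4  5.7] w 0.212 g 19.7 j6 -0.22
105.76362042306975 -95.26200554253
```

To row units: 1 mm is 0.01, -67.6 mm is -0.676, 0.7 rad is 2.8.

```bash
python3 steer.py '[0.1, 0.01, -0.147, 0, 0.56, 0.1, 0.041, -0.29, 0, 1.12, 0.1, 0.091, -0.428, 0, 1.68, 0.1, 0.16, -0.558, 0, 2.24, 0.1, 0.247, -0.676, 0, 2.8]' >/dev/null; python3 steer.py '[0.1, 0, 0, 0, 0, 0.1, 0, 0, 0, 0]' > /dev/null
python3 go.py 494.8 -67 104 6.2; python3 steer.py '[0.1, 0.01, -0.147, 0, 0.56, 0.1, 0.041, -0.29, 0, 1.12, 0.1, 0.091, -0.428, 0, 1.68, 0.1, 0.16, -0.558, 0, 2.24, 0.1, 0.16, -0.558, 0, 2.24]' >/dev/null; python3 steer.py '[0.1, 0, 0, 0, 0, 0.1, 0, 0, 0, 0]' > /dev/null
python3 go.py 494.8 -67 104 6.2
```

```text
t 8.3 pos [ 524.1 -128.5  106.5] yaw 43.4 F [-2.6 -1.3  8.4] w 0.21 g 20.6 j6 0.49
[494.8, -67.0, 104.0, 6.2] -> [ 20.9 -64.8   2.3] turn 0.649
t 9.0 pos [496.7 -76.  106.5] yaw 11.3 F [-4.8  0.9 12.5] w 0.21 g 21.1 j6 1.14
[494.8, -67.0, 104.0, 6.2] -> [-0.1 -9.2  2.5] turn 0.088
```

```bash
python3 steer.py '[0.1, 0.002, -0.05, 0, 0.2, 0.1, 0.005, -0.1, 0, 0.4, 0.1, 0.005, -0.1, 0, 0.4, 0.1, 0.005, -0.1, 0, 0.4]' > /dev/null; python3 go.py; python3 steer.py '[0.1, 0, -0.02, 0, 0.08, 0.1, 0, -0.02, 0, 0.08, 0.1, 0, -0.02, 0, 0.08]' > /dev/null; python3 go.py;python3 steer.py '[0.1, 0, -0.02, 0, 0.08, 0.1, 0, -0.02, 0, 0.08, 0.1, 0, -0.02, 0, 0.08]' > /dev/null; python3 go.py
```

```text
t 9.4 pos [495.5 -68.  106.5] yaw 5.6 F [-4.4 -4.6 12.4] w 0.21 g 21.0 j6 1.25
t 9.7 pos [495.9 -67.7 106.5] yaw 4.5 F [-3.8 -8.8  9.2] w 0.211 g 20.9 j6 1.28
t 10.0 pos [495.9 -67.5 106.5] yaw 3.4 F [ -3.5 -14.3   8.8] w 0.212 g 21.0 j6 1.3
```

```bash
python3 steer.py '[0.5, 0, 0, 0, 0, 0.5, 0, 0, 0, 0, 0.5, 0, 0, -0.4, 0, 0.5, 0, 0, -0.85, 0, 0.5, 0, 0, -0.85, 0]' >/dev/null
python3 - <<'E'
from meas import *
t=snap("top",2);s=snap("scene",2)
T,S=t["color"],s["color"]
f=lambda I,x,y,w,h,a,b:cv2.resize(I[y:y+h,x:x+w],(a,b))
cv2.imwrite("pics/a2.png",np.hstack([f(T,220,150,160,120,400,300),f(S,240,150,160,120,400,300)]))
for n,c,roi in(("T",t,(178,236,58,36)),("S",s,(198,200,45,38))):
    x,y,w,h=roi;B=cv2.GaussianBlur(c["color"][y:y+h,x:x+w],(3,3),0);m=cv2.inRange(B,(0,0,0),(255,255,138))
    k=max(cv2.findContours(m,cv2.RETR_EXTERNAL,cv2.CHAIN_APPROX_NONE,offset=(x,y))[0],key=cv2.contourArea); show(n+" plate",[k])
    if n=="T":
        b=cv2.boxPoints(cv2.minAreaRect(k)); print([plane(t,q,8)[:2].round(1).tolist() for q in b], plane(t,b.mean(0),8).round(1))
E
python3 go.py 451 233.5 120 78.9
```

```text
T plate 522 [208.3 253.3] rect [207.9 253.2] [45.7 14.5] 11.3 box [[184.0, 255.8000030517578], [186.89999389648438, 241.60000610351562], [231.6999969482422, 250.5], [228.8000030517578, 264.79998779296875]]
[[443.3, 294.2], [481.6, 287.7], [459.0, 167.0], [420.8, 173.7]] [451.1 230.6   8. ]
S plate 472 [220.6 220.9] rect [220.5 220.5] [39.3 14.7] 39.8 box [[200.6999969482422, 213.60000610351562], [210.10000610351562, 202.3000030517578], [240.3000030517578, 227.39999389648438], [230.89999389648438, 238.6999969482422]]
t 10.6 pos [495.8 -62.  190.5] yaw 3.2 F [-0.8  0.2 -0.2] w 0.499 g 0.0 j6 1.3
[451.0, 233.5, 120.0, 78.9] -> [ -28.3 -297.6   70.3] turn -1.321
```

View pics/a2.png

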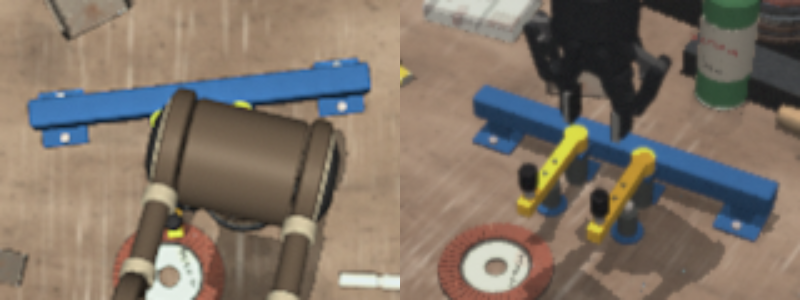

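Both arms are out and parallel, against their stops (scene crop: knobs at (528,178) and (598,203)). On to the plate.

```bash
python3 steer.py '[0.7, -0.04, -0.42, 0.1, -0.6, 0.7, -0.09, -0.85, 0.2, -1.2, 0.7, -0.14, -1.27, 0.3, -1.8, 0.7, -0.18, -1.7, 0.35, -2.4, 0.7, -0.23, -2.12, 0.4, -3]' >/dev/null; python3 go.py 451 232.5 80 78.9
```

```text
t 11.1 pos [457.5 149.5 146.8] yaw 46.5 F [ 0.8 -0.7 -0.1] w 0.7 g 0.0 j6 0.98
[451.0, 232.5, 80.0, 78.9] -> [ 56.  -61.7  66.7] turn -0.565
```

To row units: 66 mm is 0.66, -60 mm is -0.6, -0.56 rad is -2.24.

```bash
python3 steer.py '[0.7, 0.2, -0.3, 0.2, -0.6, 0.7, 0.38, -0.45, 0.45, -1.2, 0.7, 0.56, -0.6, 0.66, -1.8, 0.7, 0.56, -0.6, 0.66, -2.24, 0.7, 0.56, -0.6, 0.66, -2.24]' >/dev/null; python3 steer.py '[0.7, 0, 0, 0, 0, 0.7, 0, 0, 0, 0]'>/dev/null;  python3 go.py 451 232.5 28 78.9
```

```text
t 11.8 pos [455.3 229.6  83. ] yaw 78.1 F [ 0.5 -1.  -0.1] w 0.699 g 0.0 j6 0.59
[451.0, 232.5, 28.0, 78.9] -> [ 1.9 -4.8 55. ] turn -0.013
```

```bash
python3 steer.py '[0.7, 0.02, -0.05, 0.3, -0.052, 0.7, 0.02, -0.05, 0.54, -0.052, 0.7, 0.02, -0.05, 0.54, -0.052, 0.7, 0.02, -0.05, 0.54, -0.052]' >/dev/null; python3 go.py 451 232.5 28 78.9; python3 steer.py '[0.2, 0, 0, 0, 0, 0.2, 0, 0, 0, 0, 0.2, 0, 0, 0, 0, 0.2, 0, 0, 0, 0]' 50 >/dev/null;python3 go.py; python3 steer.py '[0.2, 0, 0, -0.2, 0, 0.2, 0, 0, -0.6, 0, 0.2, 0, 0, -1, 0, 0.2, 0, 0, -1, 0, 0.2, 0, 0, -1, 0]' >/dev/null;  python3 go.py  543 -22.5 130 95.9
```

```text
t 12.2 pos [451.1 232.6  29.4] yaw 78.9 F [ 0.9 -0.3  0.6] w 0.698 g 0.0 j6 0.58
[451.0, 232.5, 28.0, 78.9] -> [-0.1 -0.1  1.4] turn 0.0
t 12.6 pos [451.6 233.2  29.9] yaw 79.0 F [-0.9  1.1  0.8] w 0.2 g 0.0 j6 0.58
t 13.1 pos [452.  233.5 130.6] yaw 79.0 F [ 0.5 -0.4  0.1] w 0.196 g 0.0 j6 0.58
[543.0, -22.5, 130.0, 95.9] -> [-233.9  138.1    0.6] turn -0.295
```

```bash
python3 - <<'E'
from meas import *
t=snap("top",3);s=snap("scene",3)
T,S=t["color"],s["color"]
d=[cv2.absdiff(S,load("scene",0)["color"])[195:245,195:250].max(2)>40, cv2.absdiff(T,load("top",0)["color"])[235:275,178:240].max(2)>40]
print([x.mean().round(2) for x in d])
f=lambda I,x,y,w,h,a,b:cv2.resize(I[y:y+h,x:x+w],(a,b))
cv2.imwrite("pics/p3.png",np.hstack([f(T,160,220,80,60,400,300),f(S,180,180,80,60,400,300)]))
E
```

```text
[np.float64(0.3), np.float64(0.61)]
```

View pics/p3.png

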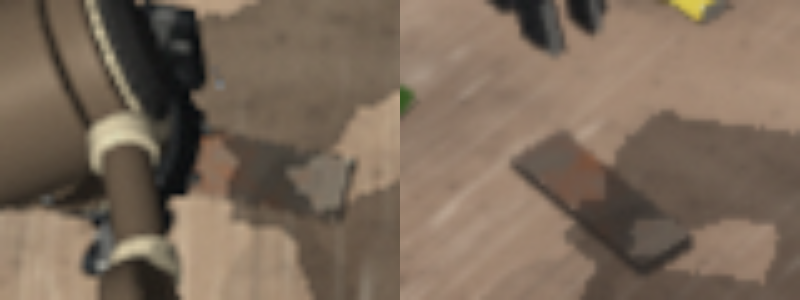

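The plate has not moved (its scene corners are the same). The fingers closed over it because partly open pads stand back, so go lower and feel for the bench.

```bash
python3 go.py 451 232.5 22 78.9;  python3 steer.py '[0.58, 0, 0, 0, 0, 0.58, -0.01, -0.01, 0.45, 0, 0.58, -0.01, -0.01, 0.9, 0, 0.58, -0.01, -0.01, 1.06, 0, 0.58, -0.01, -0.01, 1.06, 0]' 50 >/dev/null; python3 go.py; python3 steer.py '[0.58, 0, 0, 0.03, 0, 0.58, 0, 0, 0.03, 0, 0.58, 0, 0, 0.03, 0]'>/dev/null; python3 go.py
```

```text
t 13.2 pos [450.  232.6 128.2] yaw 79.0 F [-0.4  0.2  0.3] w 0.199 g 0.0 j6 0.58
[451.0, 232.5, 22.0, 78.9] -> [  0.2   1.2 106.2] turn 0.002
t 13.7 pos [445.5 230.4  18.8] yaw 79.0 F [ 0.1  0.1 -0.3] w 0.583 g 0.0 j6 0.58
t 14.0 pos [451.1 232.7  21.4] yaw 79.0 F [-0.   0.4 -0. ] w 0.577 g 0.0 j6 0.58
```

To row units: 2 mm is 0.02.

```bash
python3 steer.py '[0.58, 0, 0, 0.02, 0, 0.58, 0, 0, 0.02, 0]' >/dev/null; python3 go.py; python3 steer.py '[0.2, 0, 0, 0, 0, 0.2, 0, 0, 0, 0, 0.2, 0, 0, 0, 0, 0.2, 0, 0, 0, 0]' 50 >/dev/null;python3 go.py
```

```text
t 14.2 pos [450.3 232.4  18.8] yaw 79.0 F [-0.4 -0.1 -0.4] w 0.582 g 0.0 j6 0.58
t 14.6 pos [449.9 232.2  18.2] yaw 79.0 F [-0.4  0.6 -0.7] w 0.198 g 0.0 j6 0.58
```

```bash
python3 - <<'E'
from meas import *
t=snap("top",4);s=snap("scene",4)
f=lambda I,x,y,w,h,a,b:cv2.resize(I[y:y+h,x:x+w],(a,b))
cv2.imwrite("pics/p4.png",f(s["color"],160,150,120,90,800,600))
print(proj(s,(450,232.3,0)),proj(s,(450,232.3,18)))
E
```

```text
[220.02049237 220.95497419] [219.00335628 216.38264258]
```

View pics/p4.png

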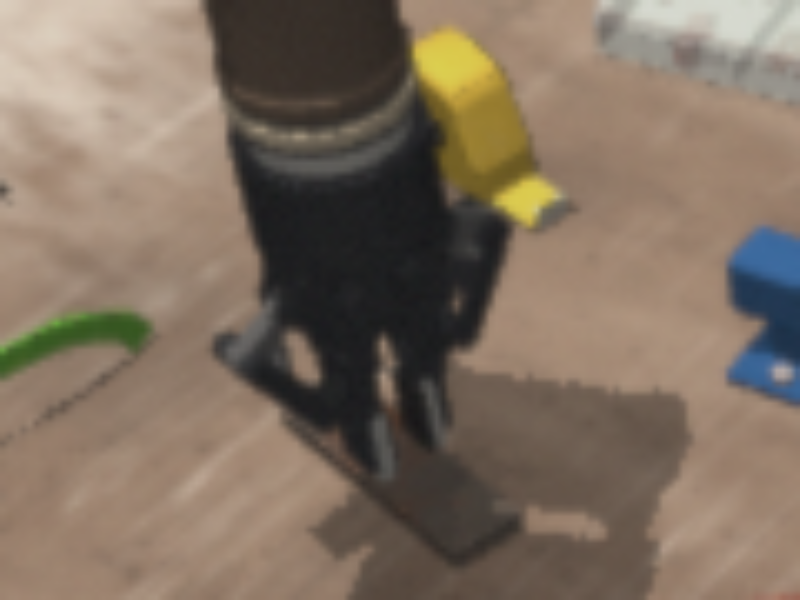

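The fingers are standing on or just above the plate's top. I'll reopen and feel downwards for the bench.

Units first: shifts go in units of 100 mm and turns go in units of 0.25 rad. So -10 mm is -0.1.

```bash
python3 steer.py '[0.6, 0, 0, -0.1, 0, 0.6, 0, 0, -0.1, 0, 0.6, 0, 0, -0.1, 0]' >/dev/null; python3 go.py 451 232.5 14 78.9; python3 steer.py '[0.6, 0, 0, 0.06, 0, 0.6, 0, 0, 0.14, 0, 0.6, 0, 0, 0.14, 0, 0.6, 0, 0, 0.14, 0]' >/dev/null; python3 go.py; python3 steer.py '[0.6, 0, 0, 0.03, 0, 0.6, 0, 0, 0.03, 0, 0.6, 0, 0, 0.03, 0]' >/dev/null; python3 go.py
```

```text
t 15.0 pos [450.5 232.5  28.9] yaw 79.0 F [-0.1 -0.3  0.3] w 0.602 g 0.0 j6 0.58
[451.0, 232.5, 14.0, 78.9] -> [ 0.1  0.4 14.9] turn 0.002
t 15.4 pos [449.1 231.9  13.3] yaw 79.0 F [ 0.8 -0.  -0.1] w 0.598 g 0.0 j6 0.58
t 15.7 pos [449.9 232.2  11.1] yaw 79.0 F [-0.6 -0.5  0.2] w 0.601 g 0.0 j6 0.58
```

```bash
python3 steer.py '[0.6, 0, 0, 0.02, 0, 0.6, 0, 0, 0.02, 0]' >/dev/null; python3 go.py; python3 steer.py '[0.2, 0, 0, 0, 0, 0.2, 0, 0, 0, 0, 0.2, 0, 0, 0, 0, 0.2, 0, 0, 0, 0]' 40 >/dev/null;python3 go.py
```

```text
t 15.9 pos [449.8 232.2   9.1] yaw 79.0 F [-0.4 -0.5 -0.1] w 0.603 g 0.0 j6 0.58
t 16.3 pos [449.7 232.2   9.5] yaw 79.0 F [-1.9 -0.   5.9] w 0.387 g 39.7 j6 0.58
```

To row units: -140 mm is -1.4, -100 mm is -1.

```bash
python3 steer.py '[0.2, 0, 0, -0.2, 0, 0.2, 0, 0, -0.6, 0, 0.2, 0, 0, -1, 0, 0.2, 0, 0, -1.4, 0, 0.2, 0, 0, -1.4, 0]' 60 >/dev/null;  python3 go.py  543 -22.5 150 95.9
```

```text
t 16.8 pos [454.5 234.  154.6] yaw 79.0 F [ 1.1  0.9 -1.6] w 0.377 g 60.4 j6 0.58
[543.0, -22.5, 150.0, 95.9] -> [-235.   135.8    4.4] turn -0.295
```

To row units: -168 mm is -1.68, -134 mm is -1.34, -0.25 rad is -1.

```bash
python3 steer.py '[0.2, -0.34, 0.19, 0, -0.2, 0.2, -0.68, 0.38, 0, -0.4, 0.2, -1, 0.58, 0, -0.6, 0.2, -1.34, 0.78, 0, -0.8, 0.2, -1.68, 0.97, 0, -1]' >/dev/null;  python3 steer.py '[0.2, 0, 0, 0, 0, 0.2, 0, 0, 0, 0]' >/dev/null;python3 go.py  543 -22.5 150 95.9
```

```text
t 17.5 pos [511.7  47.9 147.1] yaw 93.2 F [-0.5  1.  -3.2] w 0.375 g 60.4 j6 -0.05
[543.0, -22.5, 150.0, 95.9] -> [-72.1  27.4  -3. ] turn -0.048
```

To row units: -72 mm is -0.72, -70 mm is -0.7, -0.047 rad is -0.188.

```bash
python3 steer.py '[0.2, -0.35, 0.14, 0, -0.08, 0.2, -0.7, 0.27, 0, -0.188, 0.2, -0.72, 0.274, 0, -0.188, 0.2, -0.72, 0.274, 0, -0.188]' >/dev/null;  python3 steer.py '[0.2, 0, 0, 0, 0, 0.2, 0, 0, 0, 0]' >/dev/null;python3 go.py  543 -22.5 90 95.9
python3 - <<'E'
from meas import *
t=snap("top",5);s=snap("scene",5)
f=lambda I,x,y,w,h,a,b:cv2.resize(I[y:y+h,x:x+w],(a,b))
cv2.imwrite("pics/p5.png",f(s["color"],250,140,133,100,800,600))
E
```

```text
t 18.1 pos [543.5 -20.  148.5] yaw 96.1 F [-0.1 -0.5 -3.7] w 0.373 g 60.4 j6 -0.22
[543.0, -22.5, 90.0, 95.9] -> [-2.5 -0.7 58.5] turn 0.004
```

View pics/p5.png

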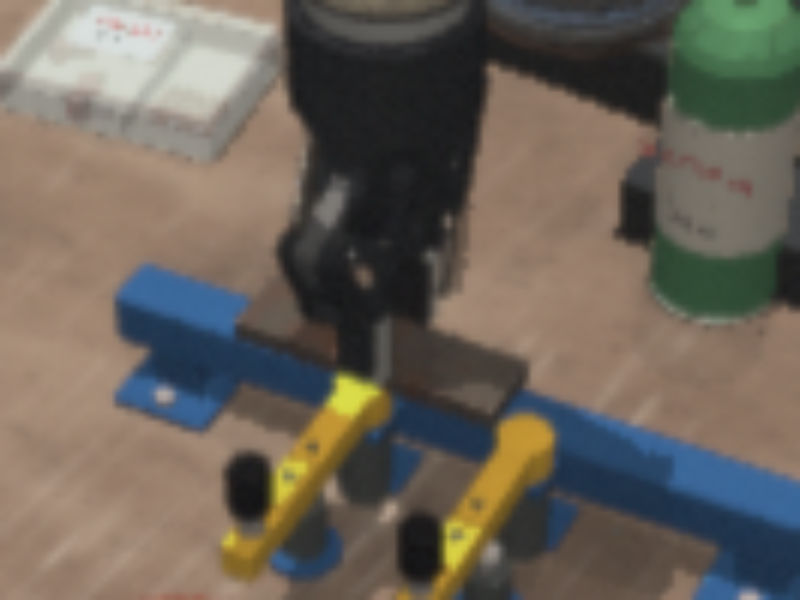

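The plate is held level (crop (240,320)–(525,385)). Lower it onto the arms.

```bash
python3 steer.py '[0.2, -0.025, -0.007, 0.25, 0, 0.2, -0.025, -0.007, 0.5, 0, 0.2, -0.025, -0.007, 0.62, 0, 0.2, -0.025, -0.007, 0.62, 0, 0.2, -0.025, -0.007, 0.62, 0]' >/dev/null;python3 go.py  543 -22.5 80 95.9; python3 steer.py '[0.2, 0, 0, 0.02, 0, 0.2, 0, 0, 0.04, 0, 0.2, 0, 0, 0.05, 0, 0.2, 0, 0, 0.06, 0, 0.2, 0, 0, 0.06, 0]' >/dev/null;python3 go.py  543 -22.5 80 95.9
```

```text
t 18.7 pos [544.5 -23.8  87.5] yaw 96.0 F [ 0.8 -0.6 -3.5] w 0.368 g 60.4 j6 -0.23
[543.0, -22.5, 80.0, 95.9] -> [ 1.5 -1.4  7.5] turn 0.002
t 19.2 pos [544.1 -24.1  81.2] yaw 96.0 F [ 0.2 -0.2 -3.7] w 0.376 g 60.4 j6 -0.23
[543.0, -22.5, 80.0, 95.9] -> [ 1.7 -0.9  1.2] turn 0.002
```

```bash
python3 steer.py '[0.2, 0.015, -0.01, 0.01, 0, 0.2, 0.015, -0.01, 0.02, 0, 0.2, 0.015, -0.01, 0.02, 0]' >/dev/null;python3 go.py;  python3 steer.py '[0.2, 0, 0, 0.01, 0, 0.2, 0, 0, 0.015, 0, 0.2, 0, 0, 0.015, 0]' >/dev/null;python3 go.py
```

```text
t 19.5 pos [542.9 -22.5  79.7] yaw 96.0 F [-1.  -0.1  1.6] w 0.375 g 61.3 j6 -0.23
t 19.8 pos [543.  -22.5  79.6] yaw 96.0 F [-5.2  1.5 10.9] w 0.373 g 62.8 j6 -0.23
```

To row units: -1 mm is -0.01.

```bash
python3 steer.py '[0.6, 0, 0, -0.01, 0, 0.6, 0, 0, -0.01, 0, 0.6, 0, 0, -0.01, 0]' >/dev/null;python3 go.py;  python3 steer.py '[0.6, 0, 0, -0.3, 0, 0.6, 0, 0, -0.7, 0, 0.6, 0, 0, -1.1, 0, 0.6, 0, 0, -1.3, 0]' >/dev/null; python3 steer.py '[0.6, 0.43, 0, 0, 0.4, 0.6, 0.86, 0, 0, 0.4, 0.6, 1.29, 0, 0, 0.4, 0.6, 1.7, 0, 0, 0.4]'>/dev/null
python3 - <<'E'
from meas import *
t=snap("top",6);s=snap("scene",6)
f=lambda I,x,y,w,h,a,b:cv2.resize(I[y:y+h,x:x+w],(a,b))
cv2.imwrite("pics/p6.png",np.hstack([f(t["color"],230,160,140,105,400,300),f(s["color"],255,160,140,105,400,300)]))
# marker ends and axis
m0=load("top");
a=[plane(m0,p,8.5) for p in ((354.9,261.9),(407.1,264.3))];print(np.round(a,1),np.linalg.norm(a[0]-a[1]))
E
python3 go.py
```

```text
t 20.1 pos [543.5 -22.8  78.8] yaw 96.0 F [ 0.7  0.3 -0.2] w 0.597 g 0.0 j6 -0.23
[[ 432.5 -163.     8.5]
 [ 427.8 -302.4    8.5]] 139.49555744537247
t 21.0 pos [524.6 150.7 208.6] yaw 90.6 F [-0.3 -0.3  0.4] w 0.598 g 0.0 j6 0.19
```

View pics/p6.png

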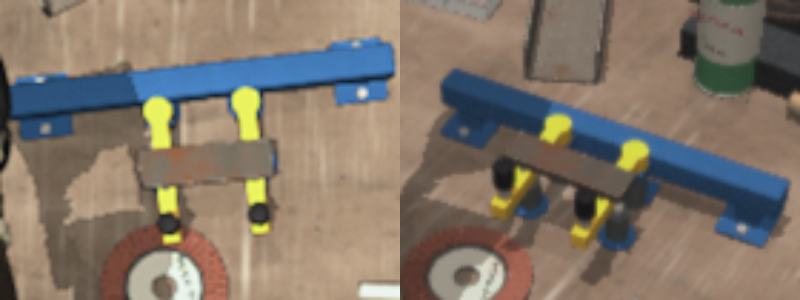

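The plate lies flat across both arms, centred (top crop ≈(207,163)). Now the marker. I'll grip it 45 mm from its white end, tip it against the pot rim, then stand it in the pot.

```bash
python3 go.py 431 -208 150 88.1; python3 steer.py '[0.5, -0.5, -0.1, 0, 0, 0.5, -1, -0.2, 0, 0.08, 0.5, -1.5, -0.3, 0, 0.16, 0.5, -2, -0.4, 0, 0.16, 0.5, -2.45, -0.5, 0, 0.16]' >/dev/null; python3 steer.py '[0.5, 0, 0, 0, 0]'>/dev/null;python3 go.py 431 -208 80 88.1
```

```text
t 21.0 pos [524.6 150.7 208.6] yaw 90.6 F [-0.3 -0.3  0.4] w 0.598 g 0.0 j6 0.19
[431.0, -208.0, 150.0, 88.1] -> [-357.9  -97.1   57.8] turn 0.043
t 21.6 pos [ 475.1 -104.9  208.7] yaw 87.6 F [0.  0.3 0.4] w 0.499 g 0.0 j6 -0.26
[431.0, -208.0, 80.0, 88.1] -> [-104.4  -39.7  129. ] turn -0.009
```

To row units: 128 mm is 1.28, -104 mm is -1.04.

```bash
python3 steer.py '[0.5, -0.35, -0.13, 0.3, 0, 0.5, -0.7, -0.26, 0.7, 0, 0.5, -1.04, -0.39, 1, 0, 0.5, -1.04, -0.395, 1.28, 0, 0.5, -1.04, -0.395, 1.28, 0]' >/dev/null; python3 steer.py '[0.5, 0, 0, 0, 0, 0.5, 0, 0, 0, 0]'>/dev/null;python3 go.py 431 -208 12 88.1
python3 - <<'E'
from meas import *
t=snap("top",7);s=snap("scene",7)
show("S mark",comps(s,(330,280,65,40),(0,0,185),(180,70,255)))
show("T mark",comps(t,(350,250,65,25),(0,0,185),(180,70,255)))
E
```

```text
t 22.3 pos [ 435.  -201.5   82.2] yaw 88.1 F [-0.3 -0.1  0.2] w 0.504 g 0.0 j6 -0.49
[431.0, -208.0, 12.0, 88.1] -> [-6.5 -4.  70.2] turn -0.001
S mark 33 [382.5 311.4] rect [382.5 311.3] [8.3 5. ] 33.7 box [[377.6000061035156, 311.1000061035156], [380.3999938964844, 306.8999938964844], [387.29998779296875, 311.5], [384.5, 315.70001220703125]]
T mark 16 [361.4 253.4] rect [361.5 254. ] [10.  5.] 36.9 box [[356.0, 253.0], [359.0, 249.0], [367.0, 255.0], [364.0, 259.0]]
```

To row units: 69 mm is 0.69, 68 mm is 0.68.

```bash
python3 steer.py '[0.5, -0.065, -0.04, 0.2, 0, 0.5, -0.065, -0.04, 0.45, 0, 0.5, -0.065, -0.04, 0.68, 0, 0.5, -0.065, -0.04, 0.69, 0, 0.5, -0.065, -0.04, 0.69, 0]' >/dev/null; python3 go.py 431 -208 12 88.1;  python3 steer.py '[0.05, 0, 0, 0, 0, 0.05, 0, 0, 0, 0, 0.05, 0, 0, 0, 0, 0.05, 0, 0, 0, 0, 0.05, 0, 0, 0, 0]' 30 >/dev/null; python3 go.py
```

```text
t 22.9 pos [ 429.7 -207.6   12.4] yaw 88.0 F [ 0.6 -0.2  0.5] w 0.5 g 0.0 j6 -0.51
[431.0, -208.0, 12.0, 88.1] -> [-0.4  1.3  0.4] turn -0.001
t 23.4 pos [ 430.7 -208.4   13.4] yaw 88.0 F [0.2 1.6 6.8] w 0.155 g 29.1 j6 -0.51
```

```bash
python3 steer.py '[0.05, 0, 0, -0.3, 0, 0.05, 0, 0, -0.75, 0, 0.05, 0, 0, -1.1, 0, 0.05, 0, 0, -1.1, 0]' >/dev/null; python3 steer.py '[0.05, -0.16, 0.2, 0, 0.6, 0.05, -0.32, 0.4, 0, 1.2, 0.05, -0.48, 0.6, 0, 1.8, 0.05, -0.64, 0.7, 0, 2.4, 0.05, -0.8, 0.8, 0, 3]' >/dev/null;python3 steer.py '[0.05, 0, 0, 0, 0.6, 0.05, 0, 0, 0, 1.2, 0.05, 0, 0, 0, 1.8, 0.05, 0, 0, 0, 2.4, 0.05, 0, 0, 0, 3]' >/dev/null; python3 go.py 559 -324 122 0.5
python3 - <<'E'
from meas import *
t=snap("top",8);s=snap("scene",8)
import numpy as np
from rig import robot
p=robot.sense()["eef_pos"]
for n,c in(("T",t),("S",s)):
    u=proj(c,p);print(n,u.round()); roi=(int(u[0])-60,int(u[1])-45,120,90)
    show(n+" yel",comps(c,roi,(18,120,120),(35,255,255),8)); show(n+" wh",comps(c,roi,(0,0,185),(180,70,255),8))
E
```

```text
t 24.8 pos [ 505.5 -290.1  120.7] yaw 1.7 F [-0.6  0.3 -0.6] w 0.153 g 28.2 j6 0.95
[559.0, -324.0, 122.0, 0.5] -> [52.5 35.5 -1.4] turn 0.021
T [410. 231.]
T yel 32 [410.9 243.7] rect [410.9 244.2] [8.5 6. ] 71.6 box [[406.70001220703125, 241.10000610351562], [412.3999938964844, 239.1999969482422], [415.1000061035156, 247.3000030517578], [409.3999938964844, 249.1999969482422]]
T wh 168 [460.5 262.8] rect [461.6 263.1] [21.6 10.5] 33.7 box [[449.70001220703125, 261.5], [455.5, 252.6999969482422], [473.5, 264.70001220703125], [467.70001220703125, 273.5]]
T wh 40 [360.2 205.4] rect [360.6 204.9] [16.   6.5] 76.0 box [[355.5, 197.89999389648438], [361.79998779296875, 196.3000030517578], [365.70001220703125, 211.8000030517578], [359.3999938964844, 213.39999389648438]]
T wh 30 [411.1 213. ] rect [410.9 213.4] [10.   6.4] 36.9 box [[405.0, 213.0], [408.79998779296875, 207.89999389648438], [416.79998779296875, 213.89999389648438], [413.0, 219.0]]
T wh 27 [455.5 243.6] rect [455.3 243.3] [9.4 5.1] 32.0 box [[450.0, 243.0], [452.70001220703125, 238.6999969482422], [460.70001220703125, 243.6999969482422], [458.0, 248.0]]
S [404. 260.]
S yel 106 [396.5 274.1] rect [396.3 274.6] [ 7.3 18.6] 30.3 box [[388.3999938964844, 280.70001220703125], [397.79998779296875, 264.70001220703125], [404.1000061035156, 268.3999938964844], [394.70001220703125, 284.3999938964844]]
```

```bash
cat > tilt.py <<'E'
# tilt.py k : from scene view k, yellow band centre vs tool -> tilt of marker in the tool x/z plane
import sys
from meas import *
k=sys.argv[1]
s=snap("scene",k);st=robot.sense();p=np.array(st["eef_pos"]);yaw=st["tool_rot"][2];g=p-[0,0,5]
u=proj(s,g);ax=np.array([np.cos(yaw),np.sin(yaw),0]);
cs=comps(s,(int(u[0])-70,int(u[1])-50,140,110),(18,120,120),(35,255,255),12)
for c in cs[:3]:
    M=cv2.moments(c);q=np.array([M["m10"],M["m01"]])/M["m00"];o,d=ray(s,q);n=np.cross(ax,[0,0,1])
    X=o+d*np.dot(g-o,n)/np.dot(d,n);r=X-g;a=r@ax
    print("yel",M["m00"],q.round(1),"rel along,up",a.round(1),r[2].round(1),"len",np.hypot(a,r[2]).round(1),"tilt deg",np.degrees(np.arctan2(-r[2],-a)).round(1))
E
python3 tilt.py 9; python3 steer.py '[0.05, 0.26, 0.18, 0, 0.08, 0.05, 0.52, 0.35, 0, 0.08, 0.05, 0.52, 0.35, 0, 0.08, 0.05, 0.52, 0.35, 0, 0.08]' 20 >/dev/null; python3 steer.py '[0.05, 0, 0, 0, 0, 0.05, 0, 0, 0, 0]'>/dev/null; python3 go.py 559 -324 96 0.5; python3 tilt.py 10
```

```text
yel 105.0 [396.6 274.2] rel along,up -33.2 -9.5 len 34.5 tilt deg 16.0
yel 61.0 [336.9 214.9] rel along,up -336.0 427.4 len 543.6 tilt deg -51.8
t 25.55 pos [ 558.4 -322.8  121.2] yaw 1.0 F [-1.  -0.6  0.2] w 0.155 g 28.2 j6 0.96
[559.0, -324.0, 96.0, 0.5] -> [ 0.7  1.2 25.2] turn 0.008
yel 96.0 [420.3 264.6] rel along,up -30.4 -11.0 len 32.4 tilt deg 19.8
```

```bash
python3 - <<'E'
from meas import *
s=load("scene",10);t=snap("top",10)
st=robot.sense();g=np.array(st["eef_pos"])-[0,0,5];y=st["tool_rot"][2]
show("S yel",comps(s,(360,225,120,80),(18,120,120),(35,255,255),12)[:1]);show("S wh",comps(s,(360,215,120,90),(0,0,150),(180,70,255),6))
show("T yel",comps(t,(380,180,60,90),(18,120,120),(35,255,255),5));show("T wh",comps(t,(395,195,40,60),(0,0,160),(180,70,255),5))
for th in(0,20,40,60):
    c,sn=np.cos(np.radians(th)),np.sin(np.radians(th))
    P=[g+r*np.array([np.cos(y)*c,np.sin(y)*c,sn]) for r in(45,-48,-84,-93)]
    print(th,[proj(s,q).round().tolist() for q in P],[proj(t,q).round().tolist() for q in P])
E
```

```text
S yel 96 [420.3 264.6] rect [419.9 264.8] [ 7.2 17.6] 32.5 box [[412.20001220703125, 270.29998779296875], [421.6000061035156, 255.5], [427.70001220703125, 259.29998779296875], [418.29998779296875, 274.20001220703125]]
S wh 642 [402.5 239.8] rect [392.5 236.5] [55.2 36.8] 45.0 box [[360.0, 230.0], [386.0, 204.0], [425.0, 243.0], [399.0, 269.0]]
S wh 330 [460.1 258.7] rect [461.5 257.2] [31.1 25.6] 52.4 box [[441.8999938964844, 252.6999969482422], [462.20001220703125, 237.10000610351562], [481.1000061035156, 261.79998779296875], [460.79998779296875, 277.3999938964844]]
S wh 128 [472.  233.1] rect [469.9 234.7] [ 9.8 26.1] 31.0 box [[459.0, 243.39999389648438], [472.3999938964844, 221.0], [480.79998779296875, 226.10000610351562], [467.3999938964844, 248.39999389648438]]
S wh 54 [371.9 251.5] rect [372.1 251.7] [ 8.2 14.7] 15.9 box [[366.1000061035156, 257.6000061035156], [370.20001220703125, 243.5], [378.1000061035156, 245.6999969482422], [374.0, 259.8999938964844]]
T wh 15 [415.6 203.8] rect [414.  204.5] [ 5. 12.] 90.0 box [[408.0, 202.0], [420.0, 202.0], [420.0, 207.0], [408.0, 207.0]]
0 [[434.0, 241.0], [418.0, 267.0], [411.0, 277.0], [410.0, 280.0]] [[422.0, 192.0], [423.0, 230.0], [423.0, 244.0], [423.0, 248.0]]
20 [[435.0, 237.0], [417.0, 270.0], [410.0, 284.0], [408.0, 287.0]] [[424.0, 192.0], [422.0, 229.0], [421.0, 243.0], [421.0, 246.0]]
40 [[435.0, 235.0], [418.0, 272.0], [411.0, 286.0], [409.0, 290.0]] [[425.0, 195.0], [421.0, 226.0], [419.0, 238.0], [419.0, 241.0]]
60 [[434.0, 235.0], [419.0, 271.0], [414.0, 284.0], [412.0, 288.0]] [[426.0, 199.0], [420.0, 222.0], [418.0, 230.0], [417.0, 232.0]]
```

```bash
python3 steer.py '[0.05, 0.007, 0.012, 0.15, 0, 0.05, 0.007, 0.012, 0.25, 0, 0.05, 0.007, 0.012, 0.25, 0]' >/dev/null; python3 go.py; python3 steer.py '[0.05, 0, 0, 0.02, 0, 0.05, 0, 0, 0.04, 0, 0.05, 0, 0, 0.06, 0, 0.05, 0, 0, 0.08, 0]' 20 >/dev/null; python3 go.py;  python3 steer.py '[0.05, 0, 0, 0.02, 0, 0.05, 0, 0, 0.04, 0, 0.05, 0, 0, 0.06, 0]' >/dev/null; python3 go.py
```

```text
t 25.95 pos [ 558.1 -323.4   93.5] yaw 0.9 F [-0.1  0.6  0.1] w 0.154 g 28.2 j6 0.96
t 26.35 pos [ 560.1 -325.1   89.6] yaw 0.9 F [-3.7  0.9  7. ] w 0.155 g 30.3 j6 0.96
t 26.65 pos [ 561.1 -326.3   85.2] yaw 0.9 F [-4.4 -0.3 13.5] w 0.051 g 7.5 j6 0.96
```

To row units: -60 mm is -0.6, -30 mm is -0.3.

```bash
python3 steer.py '[0.05, 0, 0, 0, 0]' >/dev/null; python3 go.py; python3 steer.py '[0.05, 0, 0, -0.3, 0, 0.05, 0, 0, -0.6, 0, 0.05, 0, 0, -0.6, 0]' >/dev/null; python3 go.py; python3 - <<'E'
from meas import *
s=snap("scene",11);t=snap("top",11)
show("S yel",comps(s,(340,215,140,120),(18,120,120),(35,255,255),8))
show("T yel",comps(t,(340,180,120,120),(18,120,120),(35,255,255),5))
for n,c,k in(("S",s,"scene"),("T",t,"top")):
    d=(cv2.absdiff(c["color"],load(k,0)["color"]).max(2)>45)&(cv2.inRange(cv2.cvtColor(c["color"],cv2.COLOR_BGR2HSV),np.array((0,0,170)),np.array((180,80,255)))>0)
    cs,_=cv2.findContours(d.astype(np.uint8),0,1); show(n+" newwhite",sorted([k for k in cs if cv2.contourArea(k)>8],key=lambda k:-cv2.contourArea(k)))
E
```

```text
t 26.75 pos [ 561.1 -326.4   85.4] yaw 0.9 F [-3.5 -0.5  9.8] w 0.053 g 5.4 j6 0.96
t 27.05 pos [ 563.8 -327.   148. ] yaw 0.9 F [ 0.7 -0.6  0.8] w 0.049 g 0.0 j6 0.96
S yel 114 [417.4 286.1] rect [417.1 286.3] [ 6.7 20.1] 26.6 box [[409.6000061035156, 293.79998779296875], [418.6000061035156, 275.79998779296875], [424.6000061035156, 278.79998779296875], [415.6000061035156, 296.79998779296875]]
S newwhite 734 [153.5 257.9] rect [155.1 262. ] [75.1 25.1] 67.1 box [[129.0, 232.1999969482422], [152.10000610351562, 222.5], [181.3000030517578, 291.70001220703125], [158.1999969482422, 301.5]]
S newwhite 247 [214.3 215.6] rect [215.3 216.4] [27.6 13.2] 38.2 box [[200.39999389648438, 213.10000610351562], [208.5, 202.6999969482422], [230.1999969482422, 219.6999969482422], [222.10000610351562, 230.10000610351562]]
S newwhite 204 [147.8 292.1] rect [148.2 294. ] [34.   9.7] 68.2 box [[137.39999389648438, 280.0], [146.39999389648438, 276.3999938964844], [159.0, 308.0], [150.0, 311.6000061035156]]
S newwhite 120 [135.1 200.4] rect [136.  201.1] [10.8 17.5] 12.1 box [[128.89999389648438, 208.5], [1
[... 163 characters left out ...]
984741211, 332.79998779296875], [147.6999969482422, 292.3999938964844], [225.0, 334.79998779296875], [202.8000030517578, 375.20001220703125]]
T newwhite 1159 [ 21.8 341.9] rect [ 26.  338.5] [39. 52.] 90.0 box [[-0.0, 319.0], [52.0, 319.0], [52.0, 358.0], [0.0, 358.0]]
T newwhite 1079 [ 15. 394.] rect [ 14.2 396. ] [75.3 29.8] 62.4 box [[-16.399999618530273, 369.6000061035156], [10.0, 355.79998779296875], [44.900001525878906, 422.5], [18.5, 436.29998779296875]]
T newwhite 740 [ 90.7 307.4] rect [ 94.6 310.2] [63.6 21.2] 31.3 box [[61.900001525878906, 302.70001220703125], [72.9000015258789, 284.6000061035156], [127.19999694824219, 317.70001220703125], [116.19999694824219, 335.79998779296875]]
```

To row units: -20 mm is -0.2, -230 mm is -2.3.

```bash
python3 steer.py '[0.6, -0.25, -0.45, -0.1, 0, 0.6, -0.45, -0.9, -0.2, 0, 0.6, -0.65, -1.4, -0.3, 0, 0.6, -0.8, -1.9, -0.4, 0, 0.6, -0.8, -2.3, -0.4, 0]' >/dev/null; cat > mk.py <<'E'
from meas import *
import sys
k=sys.argv[1];s=snap("scene",k);t=snap("top",k)
def end(c,yq,rad,nm):  # white comps near yellow
    return comps(c,(int(yq[0])-rad,int(yq[1])-rad,2*rad,2*rad),(0,0,165),(180,75,255),8)
ys=comps(s,(340,215,140,120),(18,120,120),(35,255,255),30);yt=comps(t,(340,170,120,130),(18,120,120),(35,255,255),20)
show("S yel",ys);show("T yel",yt)
cen=lambda c:np.array([cv2.moments(c)["m10"],cv2.moments(c)["m01"]])/cv2.moments(c)["m00"]
if ys and yt:
    X,e=tri(t,cen(yt[0]),s,cen(ys[0]));print("yellow centre",X.round(1),round(e,1))
    show("S wh",end(s,cen(ys[0]),32,"S"));show("T wh",end(t,cen(yt[0]),38,"T"))
E
python3 mk.py 12; python3 go.py
```

```text
S yel 100 [438.4 298.1] rect [438.4 298.2] [ 7.2 16.1] 26.6 box [[431.6000061035156, 303.79998779296875], [438.79998779296875, 289.3999938964844], [445.20001220703125, 292.6000061035156], [438.0, 307.0]]
T yel 91 [441.  225.1] rect [441. 225.] [18.  6.] 90.0 box [[438.0, 216.0], [444.0, 216.0], [444.0, 234.0], [438.0, 234.0]]
yellow centre [ 531.5 -387.8   21. ] 5.5
S wh 374 [451.4 312.1] rect [448.3 313.4] [25.6 47.8] 71.6 box [[421.6000061035156, 308.79998779296875], [466.8999938964844, 293.70001220703125], [475.0, 318.0], [429.70001220703125, 333.1000061035156]]
S wh 99 [446.3 280.5] rect [446.8 279.4] [ 6.3 23.5] 24.0 box [[439.20001220703125, 288.8999938964844], [448.70001220703125, 267.3999938964844], [454.5, 270.0], [444.8999938964844, 291.3999938964844]]
S wh 43 [423.5 300.6] rect [422.  301.5] [10.9 13. ] 29.7 box [[414.0, 304.3999938964844], [420.5, 293.1000061035156], [430.0, 298.6000061035156], [423.5, 309.8999938964844]]
S wh 31 [433.2 309.2] rect [433.2 309.1] [6. 7.] 18.4 box [[429.20001220703125, 311.3999938964844], [431.3999938964844, 304.79998779296875], [437.1000061035156, 306.70001220703125], [434.8999938964844, 313.29998779296875]]
T wh 2602 [449.9 229.6] rect [439.5 224.5] [75. 75.] 90.0 box [[402.0, 187.0], [477.0, 187.0], [477.0, 262.0], [402.0, 262.0]]
T wh 197 [417.  193.4] rect [416.5 194.5] [15. 17.] 90.0 box [[408.0, 187.0], [425.0, 187.0], [425.0, 202.0], [408.0, 202.0]]
T wh 118 [440.2 203.2] rect [443.7 201.2] [28.7 13.5] 85.9 box [[436.0, 187.39999389648438], [449.5, 186.39999389648438], [451.5, 215.0], [438.0, 216.0]]
T wh 49 [455.7 195.9] rect [456.1 194. ] [12.6 12.2] 23.2 box [[447.8999938964844, 197.10000610351562], [452.79998779296875, 185.89999389648438], [464.29998779296875, 190.89999389648438], [459.5, 202.10000610351562]]
t 27.75 pos [474.  -90.7 181.1] yaw 1.2 F [ 0.4 -1.1 -1.2] w 0.599 g 0.0 j6 1.27
```

```bash
python3 steer.py '[0.6, 0, 0, 0, 0, 0.6, 0, 0, 0, 0, 0.6, 0, 0, 0, 0, 0.6, 0, 0, 0, 0, 0.6, 0, 0, 0, 0]' >/dev/null; sed -i 's/(340,215,140,120)/(340,215,220,120)/;s/(340,170,120,130)/(340,140,230,160)/' mk.py; python3 mk.py 13|grep -v wh;  python3 steer.py '[0.6, 0, 0, 0, 0, 0.6, 0, 0, 0, 0]' >/dev/null;python3 mk.py 14
```

```text
S yel 105 [460.2 307.8] rect [460.1 307.9] [ 7.6 16.9] 21.8 box [[453.3999938964844, 314.3999938964844], [459.70001220703125, 298.70001220703125], [466.79998779296875, 301.5], [460.5, 317.20001220703125]]
T yel 91 [457.6 224.3] rect [457.6 224.4] [17.3  6.3] 85.2 box [[453.79998779296875, 216.0], [460.0, 215.5], [461.5, 232.6999969482422], [455.20001220703125, 233.1999969482422]]
yellow centre [ 536.7 -437.3   14.4] 2.4
S yel 105 [460.2 307.8] rect [460.1 307.9] [ 7.6 16.9] 21.8 box [[453.3999938964844, 314.3999938964844], [459.70001220703125, 298.70001220703125], [466.79998779296875, 301.5], [460.5, 317.20001220703125]]
T yel 92 [457.6 224.3] rect [457.7 224.4] [17.3  6.4] 85.2 box [[453.79998779296875, 216.0], [460.1000061035156, 215.5], [461.6000061035156, 232.6999969482422], [455.20001220703125, 233.1999969482422]]
yellow centre [ 536.6 -437.4   14.5] 2.4
S wh 299 [439.6 324. ] rect [440.6 320. ] [22.1 40.2] 12.3 box [[425.5, 337.20001220703125], [434.1000061035156, 298.0], [455.70001220703125, 302.70001220703125], [447.1000061035156, 342.0]]
S wh 102 [467.5 290.4] rect [466.6 29
[... 225 characters left out ...]
[[462.1000061035156, 317.29998779296875], [472.0, 294.3999938964844], [478.3999938964844, 297.20001220703125], [468.5, 320.1000061035156]]
S wh 68 [477.6 322.3] rect [478.3 322.1] [10.3 34.3] 10.9 box [[470.0, 338.0], [476.5, 304.29998779296875], [486.6000061035156, 306.29998779296875], [480.1000061035156, 339.8999938964844]]
T wh 3435 [458.8 223.7] rect [456.5 223.5] [75. 75.] 90.0 box [[419.0, 186.0], [494.0, 186.0], [494.0, 261.0], [419.0, 261.0]]
T wh 75 [421.6 193.8] rect [422. 194.] [16.  6.] 90.0 box [[419.0, 186.0], [425.0, 186.0], [425.0, 202.0], [419.0, 202.0]]
T wh 53 [490.8 256.8] rect [490.  256.5] [9. 8.] 90.0 box [[486.0, 252.0], [494.0, 252.0], [494.0, 261.0], [486.0, 261.0]]
```

```bash
cat > mk2.py <<'E'
from meas import *
import sys
k=sys.argv[1]; P={}
for n in("top","scene"):
    c=load(n,k);H=cv2.cvtColor(c["color"],cv2.COLOR_BGR2HSV)
    m=cv2.inRange(H,np.array((18,120,110)),np.array((35,255,255)))|cv2.inRange(H,np.array((0,0,150)),np.array((180,48,255)))
    m=cv2.morphologyEx(m,cv2.MORPH_CLOSE,np.ones((3,3),np.uint8))
    roi=(340,140,230,160) if n=="top" else (340,215,220,120)
    y=comps(c,roi,(18,120,120),(35,255,255),20)[0];q=y.reshape(-1,2).mean(0)
    cs=[z for z in cv2.findContours(m,0,1)[0] if cv2.pointPolygonTest(z,tuple(map(float,q)),False)>=0]
    show(n,cs); P[n]=(c,cs[0])
c,z=P["top"];b=cv2.boxPoints(cv2.minAreaRect(z));
e=sorted([(np.linalg.norm(b[i]-b[(i+1)%4]),tuple((b[i]+b[(i+1)%4])/2)) for i in range(4)])[:2]
A=[plane(c,p[1],8.5) for p in e];print("ends",np.round(A,1),"len",np.linalg.norm(A[0]-A[1]).round(1),"ang",np.degrees(np.arctan2(*(A[0]-A[1])[1::-1])).round(1))
E
python3 mk2.py 14
```

```text
top 249 [457.2 216.1] rect [457.  215.5] [51.4  6.4] 85.6 box [[451.79998779296875, 190.1999969482422], [458.20001220703125, 189.6999969482422], [462.1000061035156, 240.89999389648438], [455.70001220703125, 241.39999389648438]]
scene 268 [462.6 302.2] rect [462.7 301.5] [ 7.6 46.1] 21.8 box [[450.6000061035156, 321.3999938964844], [467.70001220703125, 278.70001220703125], [474.79998779296875, 281.5], [457.70001220703125, 324.29998779296875]]
ends [[ 629.7 -431.3    8.5]
 [ 491.4 -441.1    8.5]] len 138.7 ang 4.1
```

To row units: 90 mm is 0.9, 15 mm is 0.15, -0.05 rad is -0.2.

```bash
python3 steer.py '[0.5, 0.13, 0.45, 0.05, 0, 0.5, 0.27, 0.9, 0.1, 0, 0.5, 0.4, 1.37, 0.15, -0.08, 0.5, 0.54, 1.83, 0.2, -0.2, 0.5, 0.68, 2.3, 0.25, -0.2]' >/dev/null; python3 steer.py '[0.5, 0.14, 0.45, 0.05, 0, 0.5, 0.27, 0.9, 0.1, 0, 0.5, 0.41, 1.13, 0.2, 0, 0.5, 0.41, 1.13, 0.4, 0, 0.5, 0.41, 1.13, 0.7, 0]' >/dev/null; python3 steer.py '[0.5, 0, 0, 0, 0, 0.5, 0, 0, 0, 0]' >/dev/null; python3 go.py 584.8 -434.5 9 4.1
```

```text
t 29.85 pos [ 595.8 -434.3   86.5] yaw 3.8 F [-0.  -0.7  0.5] w 0.498 g 0.0 j6 0.82
[584.8, -434.5, 9.0, 4.1] -> [-10.8  -0.4  77.6] turn -0.006
```

To row units: 70 mm is 0.7, 55 mm is 0.55.

```bash
python3 steer.py '[0.5, -0.11, -0.005, 0.25, 0, 0.5, -0.11, -0.005, 0.55, 0, 0.5, -0.11, -0.005, 0.7, 0, 0.5, -0.11, -0.005, 0.7, 0]' >/dev/null;  python3 go.py 584.8 -434.5 9 4.1; python3 steer.py '[0.5, 0, 0, 0.04, 0, 0.5, 0, 0, 0.06, 0, 0.5, 0, 0, 0.06, 0, 0.5, 0, 0, 0.06, 0]' >/dev/null;  python3 go.py 584.8 -434.5 9 4.1; python3 steer.py '[0.05, 0, 0, 0, 0, 0.05, 0, 0, 0, 0, 0.05, 0, 0, 0, 0, 0.05, 0, 0, 0, 0, 0.05, 0, 0, 0, 0]' 30 >/dev/null; python3 go.py
```

```text
t 30.25 pos [ 584.4 -434.    16.1] yaw 3.8 F [ 0.3 -0.5 -0.6] w 0.502 g 0.0 j6 0.81
[584.8, -434.5, 9.0, 4.1] -> [0.4 0.5 7.1] turn -0.005
t 30.65 pos [ 586.2 -435.8   12.9] yaw 3.8 F [0.2 0.5 0.1] w 0.498 g 0.0 j6 0.81
[584.8, -434.5, 9.0, 4.1] -> [-1.3 -1.4  3.9] turn -0.006
t 31.15 pos [ 585.8 -435.5   12.3] yaw 3.8 F [-0.5  1.4  4. ] w 0.163 g 29.5 j6 0.81
```

To row units: 5 mm is 0.05, -0.5 mm is -0.005.

```bash
python3 steer.py '[0.5, 0, 0, 0, 0, 0.5, 0, 0, 0, 0, 0.5, -0.005, -0.005, 0.04, 0, 0.5, -0.005, -0.005, 0.05, 0, 0.5, -0.005, -0.005, 0.05, 0]' >/dev/null;  python3 go.py 584.8 -434.5 8 4.1; python3 steer.py '[0.5, 0, 0, 0, 0, 0.05, 0, 0, 0, 0, 0.05, 0, 0, 0, 0, 0.05, 0, 0, 0, 0, 0.05, 0, 0, 0, 0]' 40 >/dev/null; python3 go.py
```

```text
t 31.65 pos [ 584.4 -434.4    5.8] yaw 3.8 F [ 0.1 -0.5  0.1] w 0.5 g 0.0 j6 0.81
[584.8, -434.5, 8.0, 4.1] -> [ 0.4  0.1 -2.2] turn -0.006
t 32.15 pos [ 585.2 -435.     7. ] yaw 3.8 F [0.3 0.4 1.1] w 0.171 g 39.1 j6 0.81
```

```bash
python3 steer.py '[0.05, 0, 0, -0.3, 0, 0.05, 0, 0, -0.7, 0, 0.05, 0, 0, -1.1, 0, 0.05, 0, 0, -1.2, 0]' >/dev/null; python3 steer.py '[0.05, 0.05, -0.1, 0, -0.6, 0.05, 0.1, -0.2, 0, -1.2, 0.05, 0.15, -0.3, 0, -1.8, 0.05, 0.2, -0.4, 0, -2.4, 0.05, 0.28, -0.52, 0, -3]' >/dev/null; python3 steer.py '[0.05, 0, 0, 0, -0.6, 0.05, 0, 0, 0, -1.2, 0.05, 0, 0, 0, -1.8, 0.05, 0, 0, 0, -2.4, 0.05, 0, 0, 0, -3]' >/dev/null;python3 steer.py '[0.05, 0, 0, 0, 0, 0.05, 0, 0, 0, 0]'>/dev/null; python3 go.py 617.5 -381 100 90; python3 tilt.py 15; python3 - <<'E'
from meas import *
s=load("scene",15);show("S wh",comps(s,(430,240,90,90),(0,0,165),(180,48,255),6))
E
```

```text
t 33.75 pos [ 609.  -380.7  125.7] yaw 89.5 F [-0.1  0.5 -0.6] w 0.17 g 39.2 j6 -0.61
[617.5, -381.0, 100.0, 90.0] -> [-0.2  8.5 25.7] turn -0.008
yel 121.0 [481.4 255. ] rel along,up -50.0 9.6 len 50.9 tilt deg -10.8
S wh 48 [434.7 326.5] rect [435.5 326. ] [ 6. 11.] 90.0 box [[430.0, 323.0], [441.0, 323.0], [441.0, 329.0], [430.0, 329.0]]
S wh 45 [497.1 261.6] rect [497.1 261.6] [9.5 5.9] 21.8 box [[491.6000061035156, 262.6000061035156], [493.79998779296875, 257.1000061035156], [502.6000061035156, 260.6000061035156], [500.29998779296875, 266.1000061035156]]
S wh 24 [449.2 241.5] rect [448.5 242. ] [ 4. 11.] 90.0 box [[443.0, 240.0], [454.0, 240.0], [454.0, 244.0], [443.0, 244.0]]
```

```bash
sed -i 's/\[0,0,5\]/[0,0,-1.5]/' tilt.py; python3 steer.py '[0.05, 0, 0.085, 0.15, 0, 0.05, 0, 0.085, 0.3, 0, 0.05, 0, 0.085, 0.3, 0, 0.05, 0, 0.085, 0.3, 0]' >/dev/null; python3 go.py 617.5 -381 90 90; python3 steer.py '[0.05, 0, 0, 0.04, 0, 0.05, 0, 0, 0.08, 0, 0.05, 0, 0, 0.12, 0, 0.05, 0, 0, 0.12, 0]' >/dev/null; python3 go.py 617.5 -381 80 90; python3 tilt.py 16
```

```text
t 34.2 pos [ 616.9 -380.3   94.5] yaw 89.7 F [ 0.5 -0.6  0.2] w 0.169 g 39.2 j6 -0.61
[617.5, -381.0, 90.0, 90.0] -> [-0.7  0.6  4.5] turn -0.005
t 34.6 pos [ 618.1 -381.4   84.8] yaw 89.7 F [-0.6  0.2  1.4] w 0.175 g 39.3 j6 -0.61
[617.5, -381.0, 80.0, 90.0] -> [ 0.4 -0.6  4.8] turn -0.005
yel 113.5 [478.3 264.1] rel along,up -50.6 3.0 len 50.7 tilt deg -3.4
```

To row units: 6 mm is 0.06, 4 mm is 0.04.

```bash
python3 steer.py '[0.05, 0, 0, 0.02, 0, 0.05, 0, 0, 0.04, 0, 0.05, 0, 0, 0.06, 0, 0.05, 0, 0, 0.06, 0]' >/dev/null; python3 go.py; python3 tilt.py 17;  python3 steer.py '[0.05, 0, 0, 0.02, 0, 0.05, 0, 0, 0.04, 0, 0.05, 0, 0, 0.06, 0, 0.05, 0, 0, 0.06, 0]' >/dev/null; python3 go.py; python3 tilt.py 18
```

```text
t 35.05 pos [ 618.5 -382.6   81.9] yaw 89.7 F [-3.8 -0.2  9.1] w 0.171 g 40.5 j6 -0.61
yel 116.0 [478.  265.8] rel along,up -50.2 0.3 len 50.2 tilt deg -0.3
t 35.5 pos [ 618.8 -384.7   76.7] yaw 89.8 F [-4.3 -3.4 10.9] w 0.172 g 41.8 j6 -0.61
yel 111.5 [476.8 268.3] rel along,up -48.0 -4.5 len 48.2 tilt deg 5.3
```

To row units: 6 mm is 0.06, 4 mm is 0.04.

```bash
python3 steer.py '[0.05, 0.01, 0, 0.02, 0, 0.05, 0.02, 0, 0.04, 0, 0.05, 0.02, 0, 0.06, 0, 0.05, 0.02, 0, 0.06, 0]' >/dev/null; python3 go.py; python3 tilt.py 19;  python3 steer.py '[0.05, 0, 0, 0.02, 0, 0.05, 0, 0, 0.04, 0, 0.05, 0, 0, 0.06, 0, 0.05, 0, 0, 0.06, 0]' >/dev/null; python3 go.py; python3 tilt.py 20
```

```text
t 35.95 pos [ 619.2 -384.9   71.8] yaw 89.8 F [-3.6 -7.4 10.2] w 0.174 g 43.9 j6 -0.61
yel 110.0 [475.8 270.3] rel along,up -47.3 -7.9 len 47.9 tilt deg 9.5
t 36.4 pos [ 619.5 -384.9   65.9] yaw 89.8 F [-3.9 -5.7 11.2] w 0.174 g 46.5 j6 -0.61
yel 106.0 [473.7 272.5] rel along,up -45.0 -12.4 len 46.6 tilt deg 15.4
```

```bash
python3 steer.py '[0.05, 0, 0, 0.02, 0, 0.05, 0, 0, 0.04, 0, 0.05, 0, 0, 0.06, 0, 0.05, 0, 0, 0.08, 0, 0.05, 0, 0, 0.08, 0]' >/dev/null; python3 go.py; python3 tilt.py 21; python3 steer.py '[0.05, 0, 0, 0.02, 0, 0.05, 0, 0, 0.04, 0, 0.05, 0, 0, 0.06, 0, 0.05, 0, 0, 0.06, 0]' >/dev/null; python3 go.py; python3 tilt.py 22
```

```text
t 36.95 pos [ 619.7 -384.4   57.8] yaw 89.7 F [-3.6 -6.1 11.5] w 0.171 g 50.5 j6 -0.61
yel 97.0 [470.2 275.3] rel along,up -40.7 -18.7 len 44.8 tilt deg 24.6
t 37.4 pos [ 620.1 -384.2   54.9] yaw 89.8 F [-7.2 -2.9 23.3] w 0.171 g 53.3 j6 -0.61
yel 94.0 [469.  275.8] rel along,up -38.6 -19.6 len 43.3 tilt deg 26.9
```

Units first: shifts go in units of 100 mm and turns go in units of 0.25 rad. So -100 mm is -1, -65 mm is -0.65.

```bash
python3 steer.py '[0.05, 0, 0, -0.3, 0, 0.05, 0, 0, -0.65, 0, 0.05, 0, 0, -1, 0, 0.05, 0, 0, -1, 0]' >/dev/null; python3 steer.py '[0.05, 0, 0, 0, 0, 0.05, 0, 0, 0, 0]'>/dev/null; python3 go.py 617.5 -260.5 150 90; python3 tilt.py 23
```

```text
t 38.05 pos [ 616.9 -378.3  144.8] yaw 89.7 F [-0.5 -0.3 -2.3] w 0.17 g 49.9 j6 -0.61
[617.5, -260.5, 150.0, 90.0] -> [117.9   0.   -5. ] turn -0.005
yel 103.0 [476.2 251.1] rel along,up -38.8 -18.2 len 42.9 tilt deg 25.2
```

```bash
cat >> tilt.py <<'E'
b=cv2.boxPoints(cv2.minAreaRect(cs[0]));L=[np.linalg.norm(b[i]-b[(i+1)%4]) for i in(0,1)];i=0 if L[0]<L[1] else 1
E=[]
for q in((b[i]+b[(i+1)%4])/2,(b[i+2]+b[(i+3)%4])/2):
    o,d=ray(s,q);n=np.cross(ax,[0,0,1]);E.append(o+d*np.dot(g-o,n)/np.dot(d,n))
v=E[0]-E[1];print("band slope deg",np.degrees(np.arctan2(v[2],v@ax)).round(1)%180,"len",np.linalg.norm(v).round(1))
E
python3 steer.py '[0.05, 0.35, 0, -0.02, 0, 0.05, 0.75, 0, -0.05, 0, 0.05, 1, 0, -0.05, 0, 0.05, 1.18, 0, -0.05, 0, 0.05, 1.18, 0, -0.05, 0]' >/dev/null; python3 steer.py '[0.05, 0, 0, 0, 0, 0.05, 0, 0, 0, 0]'>/dev/null; python3 go.py 617.5 -260.5 104 90; python3 tilt.py 24
```

```text
t 38.8 pos [ 618.6 -262.5  151.4] yaw 89.7 F [-0.6  0.1  0.5] w 0.172 g 49.9 j6 -0.46
[617.5, -260.5, 104.0, 90.0] -> [ 2.  -1.1 47.4] turn -0.006
yel 97.5 [429.9 228.3] rel along,up -38.7 -19.5 len 43.3 tilt deg 26.7
band slope deg 38.0 len 49.2
```

To row units: 46 mm is 0.46, 35 mm is 0.35.

```bash
python3 steer.py '[0.05, 0.02, -0.01, 0.2, 0, 0.05, 0.02, -0.01, 0.35, 0, 0.05, 0.02, -0.01, 0.46, 0, 0.05, 0.02, -0.01, 0.46, 0, 0.05, 0.02, -0.01, 0.46, 0]' >/dev/null; python3 go.py 617.5 -260.5 104 90; python3 tilt.py 25
```

```text
t 39.35 pos [ 617.5 -260.2  105.6] yaw 89.7 F [ 0.1 -1.5  1.2] w 0.176 g 50.4 j6 -0.46
[617.5, -260.5, 104.0, 90.0] -> [-0.3 -0.   1.6] turn -0.006
yel 94.5 [425.5 241.2] rel along,up -39.9 -19.4 len 44.4 tilt deg 25.9
band slope deg 39.2 len 50.1
```

To row units: -12 mm is -0.12, -24 mm is -0.24.

```bash
python3 steer.py '[0.05, -0.06, 0, 0, 0, 0.05, -0.12, 0, 0, 0, 0.05, -0.18, 0, 0, 0, 0.05, -0.24, 0, 0, 0, 0.05, -0.24, 0, 0, 0]' >/dev/null; python3 go.py; python3 tilt.py 26; python3 steer.py '[0.05, -0.04, 0, 0, 0, 0.05, -0.08, 0, 0, 0, 0.05, -0.12, 0, 0, 0, 0.05, -0.12, 0, 0, 0]' >/dev/null; python3 go.py; python3 tilt.py 27
```

```text
t 39.9 pos [ 617.8 -279.   106.5] yaw 89.6 F [-1.1 10.2  5.7] w 0.172 g 50.8 j6 -0.49
yel 90.5 [432.3 244.2] rel along,up -38.7 -19.7 len 43.4 tilt deg 27.0
band slope deg 41.3 len 50.8
t 40.35 pos [ 618.3 -281.4  108.2] yaw 89.5 F [-0.9 30.5 18.9] w 0.169 g 52.2 j6 -0.5
yel 91.0 [433.2 244.4] rel along,up -38.2 -21.4 len 43.8 tilt deg 29.2
band slope deg 45.1 len 50.8
```

To row units: -12 mm is -0.12, -8 mm is -0.08.

```bash
python3 steer.py '[0.05, 0, 0, -0.04, 0, 0.05, 0, 0, -0.08, 0, 0.05, 0, 0, -0.12, 0, 0.05, 0, 0, -0.12, 0]' 30 >/dev/null; python3 go.py; python3 tilt.py 28; python3 steer.py '[0.05, -0.03, 0, -0.02, 0, 0.05, -0.06, 0, -0.05, 0, 0.05, -0.09, 0, -0.07, 0, 0.05, -0.09, 0, -0.07, 0]' >/dev/null; python3 go.py; python3 tilt.py 29
```

```text
t 40.8 pos [ 618.1 -291.1  118. ] yaw 89.7 F [0.7 9.  2.8] w 0.17 g 48.2 j6 -0.51
yel 84.0 [434.8 243.2] rel along,up -31.5 -25.1 len 40.2 tilt deg 38.5
band slope deg 49.8 len 49.8
t 41.25 pos [ 617.8 -299.8  125.7] yaw 89.6 F [-0.4 10.   6.4] w 0.17 g 46.3 j6 -0.52
yel 73.5 [436.4 242. ] rel along,up -25.6 -26.6 len 37.0 tilt deg 46.1
band slope deg 53.2 len 49.9
```

```bash
python3 steer.py '[0.05, -0.04, 0, -0.01, 0, 0.05, -0.08, 0, -0.02, 0, 0.05, -0.12, 0, -0.03, 0, 0.05, -0.12, 0, -0.03, 0]' >/dev/null; python3 go.py; python3 tilt.py 30; python3 steer.py '[0.05, -0.04, 0, 0, 0, 0.05, -0.08, 0, 0, 0, 0.05, -0.12, 0, 0, 0, 0.05, -0.12, 0, 0, 0]' >/dev/null; python3 go.py; python3 tilt.py 31
```

```text
t 41.7 pos [ 618.2 -314.3  128.5] yaw 89.7 F [0.5 4.9 3.8] w 0.172 g 41.5 j6 -0.53
yel 54.0 [438.9 244. ] rel along,up -18.0 -32.4 len 37.1 tilt deg 60.9
band slope deg 63.9 len 42.0
t 42.15 pos [ 617.8 -327.6  127.8] yaw 89.7 F [1.5 4.1 1.3] w 0.169 g 36.0 j6 -0.55
yel 37.0 [440.8 246.4] rel along,up -10.6 -36.3 len 37.8 tilt deg 73.7
band slope deg 70.7 len 35.5
```

To row units: -11 mm is -0.11, -8 mm is -0.08.

```bash
python3 steer.py '[0.05, -0.04, 0, 0, 0, 0.05, -0.08, 0, 0, 0, 0.05, -0.11, 0, 0, 0, 0.05, -0.11, 0, 0, 0]' >/dev/null; python3 go.py; python3 tilt.py 32;  python3 steer.py '[0.05, 0.07, 0, 0.1, 0, 0.05, 0.14, 0, 0.2, 0, 0.05, 0.14, 0, 0.2, 0, 0.05, 0.14, 0, 0.2, 0]' >/dev/null; python3 go.py
```

```text
t 42.6 pos [ 616.5 -339.5  127.4] yaw 89.7 F [0.4 3.6 2. ] w 0.164 g 29.6 j6 -0.56
yel 28.0 [442.3 247.3] rel along,up -3.3 -35.3 len 35.5 tilt deg 84.7
band slope deg 77.1 len 35.6
t 43.05 pos [ 616.6 -325.   106.3] yaw 89.8 F [0.3 0.1 0. ] w 0.163 g 34.8 j6 -0.54
```

```bash
python3 steer.py '[0.05, 0, 0, 0.03, 0, 0.05, 0, 0, 0.06, 0, 0.05, 0, 0, 0.09, 0, 0.05, 0, 0, 0.09, 0]' >/dev/null; python3 go.py;  python3 steer.py '[0.05, 0, 0, 0.02, 0, 0.05, 0, 0, 0.04, 0, 0.05, 0, 0, 0.06, 0, 0.05, 0, 0, 0.06, 0]' >/dev/null; python3 go.py
```

```text
t 43.45 pos [ 616.9 -325.1   98.1] yaw 89.7 F [ 0.8 -0.3  0.5] w 0.163 g 34.8 j6 -0.54
t 43.85 pos [ 617.  -325.    92.2] yaw 89.7 F [ 0.2  0.1 -0.1] w 0.167 g 34.8 j6 -0.54
```

To row units: 3 mm is 0.03, 2 mm is 0.02.

```bash
python3 steer.py '[0.05, 0, 0, 0.02, 0, 0.05, 0, 0, 0.03, 0, 0.05, 0, 0, 0.03, 0]' >/dev/null; python3 go.py; python3 steer.py '[0.3, 0, 0, 0, 0, 0.3, 0, 0, 0, 0, 0.3, 0, 0, 0, 0, 0.3, 0, 0, -0.08, 0, 0.3, 0, 0, -0.14, 0]' >/dev/null; python3 go.py; python3 steer.py '[0.6, 0, 0, 0, 0, 0.7, 0, 0, 0, 0, 0.7, 0, 0, 0, 0, 0.7, 0, 0, 0, 0]' >/dev/null; python3 go.py; python3 steer.py '[0.7, 0, 0, -0.3, 0, 0.7, 0, 0, -0.7, 0, 0.7, 0, 0, -1.1, 0, 0.7, 0, 0, -1.1, 0]' >/dev/null; python3 go.py
```

```text
t 44.15 pos [ 617.1 -325.    89.4] yaw 89.7 F [ 0.5  1.4 -0.4] w 0.169 g 34.8 j6 -0.54
t 44.65 pos [ 617.5 -325.2  104.4] yaw 89.7 F [ 0.4  0.1 -0.1] w 0.3 g 0.0 j6 -0.54
t 45.05 pos [ 617.  -325.   103.4] yaw 89.7 F [ 0.6 -0.   0.6] w 0.697 g 0.0 j6 -0.54
t 45.45 pos [ 621.4 -327.6  222. ] yaw 89.7 F [-0.1 -0.1  1. ] w 0.7 g 0.0 j6 -0.54
```

Now clear the view and check the final state numerically.

```bash
python3 steer.py '[0.7, 0.4, 0.2, 0, 0, 0.7, 0.8, 0.4, 0, 0, 0.7, 1.2, 0.6, 0, 0, 0.7, 1.6, 0.8, 0, 0, 0.7, 2, 1, 0, 0]' >/dev/null; python3 steer.py '[0.7, 0.45, 0, 0, 0, 0.7, 0.9, 0, 0, 0, 0.7, 1.3, 0, 0, 0, 0.7, 1.7, 0, 0, 0, 0.7, 2, 0, 0, 0]'>/dev/null; python3 go.py; python3 - <<'E'
from meas import *
s=snap("scene",33);t=snap("top",33)
for n,c,roi in(("S",s,(405,180,60,110)),("T",t,(395,165,60,50))):
    show(n+" yel",comps(c,roi,(18,120,110),(35,255,255),5)); show(n+" wh",comps(c,roi,(0,0,170),(180,60,255),8))
for z in (70,78,110,143): print(z,proj(s,(617.5,-324,z)).round(),proj(t,(617.5,-324,z)).round())
for n,c in(("scene",s),("top",t)):
    old=load(n,6)["color"] ; R=(250,160,150,110) if n=="scene" else (225,165,150,110)
    x,y,w,h=R; print(n,"rest change vs placed",(cv2.absdiff(old,c["color"])[y:y+h,x:x+w].max(2)>50).mean().round(3))
    for nm,(x,y,w,h) in (dict(sq=(425,315,70,105),disc=(252,235,52,42),tape=(214,150,32,36)) if n=="scene" else dict(sq=(435,240,75,85),disc=(260,235,55,50),tape=(145,172,50,28))).items():
        print(n,nm,(cv2.absdiff(load(n,0)["color"],c["color"])[y:y+h,x:x+w].max(2)>50).mean().round(3))
show("T yel arms",comps(t,(230,185,140,70),(22,150,120),(35,255,255)))
E
```

```text
t 46.45 pos [718.5  77.2 212.6] yaw 89.8 F [ 0.7  0.2 -0.1] w 0.701 g 0.0 j6 0.05
S yel 27 [429.1 252.1] rect [428.8 252.6] [8.2 5.6] 76.0 box [[425.1000061035156, 249.1999969482422], [430.5, 247.89999389648438], [432.5, 255.89999389648438], [427.1000061035156, 257.20001220703125]]
S wh 14 [421.3 225.9] rect [421. 226.] [4.2 4.2] 45.0 box [[418.0, 226.0], [421.0, 223.0], [424.0, 226.0], [421.0, 229.0]]
T yel 13 [417.3 192.8] rect [417.3 192.6] [4.1 4.7] 18.4 box [[414.6000061035156, 194.1999969482422], [416.1000061035156, 189.6999969482422], [420.0, 191.0], [418.5, 195.5]]
T wh 160 [416.8 191.9] rect [415.4 192.9] [20.4 19.6] 76.0 box [[403.3999938964844, 185.39999389648438], [422.3999938964844, 180.60000610351562], [427.3999938964844, 200.39999389648438], [408.29998779296875, 205.1999969482422]]
T wh 18 [428.8 182.9] rect [426.5 181.7] [20.6  6.1] 38.7 box [[416.5, 177.60000610351562], [420.29998779296875, 172.89999389648438], [436.3999938964844, 185.6999969482422], [432.6000061035156, 190.5]]
70 [433. 250.] [419. 190.]
78 [434. 248.] [420. 190.]
110 [437. 239.] [423. 187.]
143 [440. 230.] [425. 185.]
scene rest change vs placed 0.11
scene sq 0.0
scene disc 0.464
scene tape 0.0
top rest change vs placed 0.315
top sq 0.0
top disc 0.349
top tape 0.0
T yel arms 97 [316.1 198.6] rect [316.  199.5] [17.  8.] 90.0 box [[312.0, 191.0], [320.0, 191.0], [320.0, 208.0], [312.0, 208.0]]
T yel arms 35 [319.3 226.7] rect [319.4 226.7] [8.2 5.7] 81.9 box [[316.0, 223.0], [321.6000061035156, 222.1999969482422], [322.79998779296875, 230.3000030517578], [317.20001220703125, 231.10000610351562]]
T yel arms 21 [288.1 229.4] rect [287.5 229.5] [7. 5.] 90.0 box [[285.0, 226.0], [290.0, 226.0], [290.0, 233.0], [285.0, 233.0]]
```

```bash
python3 steer.py '[0.7, 0.4, -0.3, 0, 0, 0.7, 0.8, -0.6, 0, 0, 0.7, 1.2, -0.9, 0, 0, 0.7, 1.6, -1.2, 0, 0, 0.7, 2, -1.5, 0, 0]' >/dev/null; python3 steer.py '[0.7, 0.45, -0.2, 0, 0, 0.7, 0.9, -0.4, 0, 0, 0.7, 1.3, -0.6, 0, 0, 0.7, 1.7, -0.8, 0, 0, 0.7, 2, -1, 0, 0]'>/dev/null; python3 steer.py '[0.7, 0, -0.5, 0, 0, 0.7, 0, -1, 0, 0, 0.7, 0, -1, 0, 0]'>/dev/null; python3 go.py; python3 - <<'E'
from meas import *
s=snap("scene",34);t=snap("top",34)
for n,c,roi in(("S",s,(405,200,55,70)),("T",t,(400,160,50,50))):
    x,y,w,h=roi;d=cv2.absdiff(c["color"],load(n=="S" and "scene" or "top",0)["color"])[y:y+h,x:x+w].max(2)
    k=cv2.findContours((d>35).astype(np.uint8),0,1,offset=(x,y))[0];show(n+" diff",sorted([z for z in k if cv2.contourArea(z)>6],key=lambda z:-cv2.contourArea(z)))
for n,c in(("scene",s),("top",t)):
    for nm,(x,y,w,h) in (dict(sq=(425,315,70,105),disc=(252,235,52,42),tape=(214,150,32,36)) if n=="scene" else dict(sq=(435,240,75,85),disc=(260,240,55,45),tape=(145,172,50,28))).items():
        print(n,nm,(cv2.absdiff(load(n,0)["color"],c["color"])[y:y+h,x:x+w].max(2)>50).mean().round(3))
for n,c in(("S",s),("T",t)): show(n+" arms",comps(c,(230,180,140,70) if n=="T" else (262,180,130,75),(22,150,110),(35,255,255),10))
x,y,w,h=(270,200,60,25);m=cv2.inRange(t["color"][y:y+h,x:x+w],(60,0,0),(125,125,138))
show("T plate",comps(t,(262,200,75,28),(5,30,80),(25,120,135),40)[:2])
P=[proj(t,np.array([543,-22.5,80])+np.array([a*17.5*.9947-b*60*.103,a*17.5*.103+b*60*.9947,0])).round(1).tolist() for a,b in((1,1),(1,-1),(-1,-1),(-1,1))];print("expected plate corners",P)
E
```

```text
t 47.85 pos [365.  474.3 211.3] yaw 89.9 F [-1.2 -0.2 -1.5] w 0.699 g 0.0 j6 0.84
S diff 68 [427.8 248.1] rect [427.5 248.5] [16.7  6.1] 76.0 box [[422.5, 241.10000610351562], [428.3999938964844, 239.60000610351562], [432.5, 255.89999389648438], [426.6000061035156, 257.3999938964844]]
S diff 16 [421.1 226.1] rect [421.5 226. ] [4. 5.] 90.0 box [[419.0, 224.0], [424.0, 224.0], [424.0, 228.0], [419.0, 228.0]]
T diff 93 [411.8 190.9] rect [411.4 190.1] [20.8  8.7] 21.8 box [[400.1000061035156, 190.1999969482422], [403.29998779296875, 182.10000610351562], [422.70001220703125, 189.89999389648438], [419.3999938964844, 198.0]]
scene sq 0.0
scene disc 0.032
scene tape 0.0
top sq 0.0
top disc 0.015
top tape 0.0
S arms 59 [336.1 214.1] rect [335.5 214. ] [ 7.8 10.6] 45.0 box [[329.0, 215.0], [336.5, 207.5], [342.0, 213.0], [334.5, 220.5]]
S arms 52 [309.  204.8] rect [309.3 205.1] [8.2 9.5] 18.4 box [[303.8999938964844, 208.3000030517578], [306.8999938964844, 199.3000030517578], [314.70001220703125, 201.89999389648438], [311.70001220703125, 210.89999389648438]]
S arms 22 [296.9 222.1] rect [29
[... 289 characters left out ...]
 198.8] rect [316.  199.5] [17.  8.] 90.0 box [[312.0, 191.0], [320.0, 191.0], [320.0, 208.0], [312.0, 208.0]]
T arms 93 [285.3 202. ] rect [285. 203.] [16.  8.] 90.0 box [[281.0, 195.0], [289.0, 195.0], [289.0, 211.0], [281.0, 211.0]]
T arms 36 [288.6 229.7] rect [288.5 229.5] [9. 5.] 90.0 box [[286.0, 225.0], [291.0, 225.0], [291.0, 234.0], [286.0, 234.0]]
T arms 34 [319.4 226.7] rect [319.5 227. ] [8. 5.] 90.0 box [[317.0, 223.0], [322.0, 223.0], [322.0, 231.0], [317.0, 231.0]]
T plate 603 [303.6 217.1] rect [302. 214.] [50. 26.] -0.0 box [[277.0, 227.0], [277.0, 201.0], [327.0, 201.0], [327.0, 227.0]]
expected plate corners [[278.0, 212.3], [324.8, 208.1], [326.0, 221.7], [279.1, 225.9]]
```

```bash
python3 - <<'E'
from meas import *
s=load("scene",34);t=load("top",34)
X,e=tri(t,(403.5,187),s,(421.2,226));print(X.round(1),e.round(1), "tilt",np.degrees(np.arccos(min(1,(X[2]-10)/138))).round(1))
E
```

```text
[ 616.4 -276.8  128.6] 7.4 tilt 30.8
```

```bash
python3 -c "
from rig import robot
print(robot.close_job())"
```

```text
the job is handed in; nothing more can be done
None
```

The job is handed in after about 48 s of the 72 s: both arms are against their stops, the plate lies flat across them, and the marker stands in the pot leaning about 30°, after it slipped out once while being tipped on the rim and was picked up again; the tape measure, flap disc and try square have not moved.

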